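# Pin the link into its fork and hold it against the spring stop

### The job

Be my third hand for fitting this hinge: take the headed steel pin from its wooden stand and push it down through the fork and the eye of the aluminium link until its head sits on the fork. Then let go of the pin, swing the link about it against the spring stop and push the stop about half-way in (its dark ring then meets the collar, about 8 N), never right to its end. Finish while still pressing the link steadily like that, so that I can tighten it; leave the two dropper bottles where they stand.

Things in the scene. Friction and masses are not known exactly. Their poses are not given: they have to be found in the camera images.
- fixture: Plywood assembly board fixed to the desk, 170 (its x) x 210 (its y) x 8 mm; origin at the centre of its underside, z up, +x roughly away from the robot (yaw -0.1 to 0.25 rad). It carries the fork at (0, 80) mm, the rest rail at y = -50 mm, the spring stop at (66, -15) mm (housing top 44 mm above the desk) and a loose bottle at (66, 35) mm.
- fork_hole (a point): Mouth of the fork's hole, at the top of its upper lug, 43.5 mm above the desk; axes as the board's. Dark steel fork, 36 x 43 mm in plan: upper lug 33.5 to 43.5 mm, lower lug 8 to 20 mm above the desk, closed by a wall on its board +y side. The vertical hole is 12 mm in diameter in both lugs and in the link's eye between them, lightly chamfered.
- link_eye (a point): Centre of the eye (12 mm hole) in the link's thin tongue (28 x 28 x 12 mm), which lies loose in the fork, already lined up with the fork's hole. At the start the link's free end is swung 0.12 to 0.3 rad toward the robot (board -x) from the line that runs from the fork hole along the board's -y; it meets the stop when about on that line.
- link_end (a point): Point in the middle of the link's bar, half-way up, 150 mm from the eye, 19 mm before the rounded free end. The link is a loose plain aluminium bar, about 0.2 kg, 22 mm wide, 20 mm high, 183 mm long, underside 20 mm above the desk; local +y points from here to the eye, x across the bar. Swing it toward the board's +x to press the stop.
- plunger_tip (a point): Tip of the spring stop's plunger, a 14 mm steel rod, axis 30 mm above the desk, that sticks out of its collar toward the board's -x; at rest 14 mm to the +x side of the line from the fork hole along the board's -y, 95 mm along it. The link's side bears on it. The dark ring round the rod, 3 mm wide, reaches the collar's face when half-way in.
- plunger (a joint): How far the spring stop is pushed in, m: 0 at rest, 0.030 at the end of its travel, half-way 0.015. Spring: 2 N at rest plus 0.4 N per mm, so 8 N half-way and 14 N at the end.
- pin_head (a point): Centre of the pin's long head, half-way up. Loose steel pin, about 0.1 kg: head a plain upright cylinder 22 mm in diameter, 44 mm high; shank below it 10 mm in diameter, 33.5 mm long, with tapered foot, so the foot is 55.5 mm below this point. It stands upright in its stand, this point 62 mm above the desk; seated in the fork it is 22 mm above the hole's mouth, 65.5 mm above the desk.
- pin_stand: Fixed wooden stand: base 42 x 42 x 5 mm and on it an upright round tube 19 mm in outer and 13 mm in inner diameter, its top 40 mm above the desk, in which the pin's shank stands, its head resting on the tube; origin at the centre of its underside.
- bottle_white: Bystander: small white-capped dropper bottle standing on the board, 28 mm wide, 68 mm high; origin at the centre of its underside.
- bottle_blue: Bystander: small blue-capped dropper bottle, 28 mm wide, 68 mm high, on the desk about 85 mm beyond (+x) the pin stand; origin at the centre of its underside.
- rail (a point): Middle of the top of the flat steel rest rail on which the link slides, 20 mm above the desk; 120 mm long (board x), 30 mm wide (board y). Beyond it (15 mm and more to the board's -y side) the board is bare, its top 8 mm above the desk.
Not all that is in view belongs to the job. Leave any pink or turquoise look-alike of the part that bears pin_head alone.

How it is judged:
On the way, in this order (a step that is already met when the one before it is completed fails the run):
1. the pin is through the fork and the link's eye, its head on the fork (z of pin_head in the frame of fork_hole below 0.0245 m and horizontal distance between each of pin_head, link_eye and fork_hole below 0.005 m), for 0.2 s.
2. the link presses the spring stop about half-way in, the pin let go (value of joint plunger between 0.009 and 0.021 m and contact force between link and plunger above 4 N and contact force between the fingers and pin below 0.3 N), for 0.2 s.
At the end, for the whole second after the job is handed in: Through the last second the robot presses the link against the spring stop with 4 to 13 N, the plunger 9 to 21 mm in; the pin, no longer gripped, is through fork and eye with its head within 2.5 mm of the fork's top and 5 mm of the hole's axis, pin and link within 0.12 rad of level and upright (all of step 1 and all of step 2 and angle between each of pin_head, link_end's own z axis and vertical below 0.12 rad and contact force between link and plunger below 13 N and contact force between any of the fingers, the arm and link above 1 N); the arm keeps its last pose, push and grip.
It fails at once if the spring stop is driven to the end of its travel (value of joint plunger above 0.028 m).
It fails at once if a bottle is moved by more than 30 mm (distance of any of bottle_white, bottle_blue from where it was at the start of the episode above 0.03 m).
It also fails if it takes over 58 s, if anything falls off the work surface, if the arm or the gripper's body presses on something with over 40 N, if the wrist force passes 120 N, or if a joint passes its speed limit or range.

### The arm

A 6-joint arm with a two-finger parallel gripper is mounted at the origin on the work surface; the furniture and walls round the work are solid. World frame = base frame: x ahead of the robot, y to its left, z up, the work surface at z = 0. Lengths are in m, angles in rad, forces in N, time in s.
With the tool pointing down it reaches from about 0.35 to 0.975 m from the base axis. Payload 4.9 kg.
Tool frame: the origin (TCP) lies on the centre line of the jaws, within the pads' length; the fingertips stand 11 mm ahead of it and the grasp point (between the pads) lies 8 mm behind it (manip.finger_overhang is the distance from the TCP to the fingertips, in m); y points along the fingers, z is the direction in which the jaws open and shut, and the axes are right-handed (so a half turn about y gives the same grasp; the last joint's range is limited). The gripper opens to 85 mm and grips with 20 to 120 N. Pads are 22 mm wide; open, the fingers measure 114 mm over their backs; the gripper's body (76 mm by 85 mm) begins 54 mm behind the grasp point. The pads swing forward as they close: fully open they stand 13 mm farther back than shut.
Start: joints at [1.155, 0.053, 1.613, -0, 1.476, -0.119], TCP at [0.183, 0.598, 0.211] pointing down, gripper open.
Joint ranges: [-3.01, 3.01], [-1.01, 2.22], [0.06, 2.58], [-1.02, 4.17], [0.09, 2.62], [-3.14, 3.14]. Speed limits (rad/s): [2.57, 2.57, 3.14, 3.14, 3.14, 3.14].

### API

Orientations are given as a unit quaternion [w, x, y, z].
In Python, from plant import readout, cams, workorder, manip gives the robot as it stands.
- The arm moves only by the tool play_rows, never from a script. Its arguments are lists of equal length, an entry for each row: "slide": the shift along the tool's x, y, z in cm, a list of three; "yaw": the turn about the tool's y in degrees; "grip": the closure, from -1 (fully open) to 1 (shut), so that 0 is half open. In form: {"slide": [[x, y, z], ...], "yaw": [yaw, ...], "grip": [grip, ...]}. A call has 1 to 12 rows; each row shifts and turns the commanded pose from where the row before left it, along the tool's axes as they then stand; what a row does not reach is not made up. A row lasts 1/10 s, in which the tool goes at most 50 mm and 8.59 degrees, less where a joint would pass 70% of its speed; a pose out of reach is approached as far as the arm can. A call with a gripper value outside its range is refused whole. The fingers move at their own pace and stop on an object; the grip force is fixed at half the most. Time passes only in rows, so rows that do not move let the fingers close. It gives the time, the measured TCP pose, the force and the opening at its end, in the units of the state.
- readout.state(): the state, without advancing time (a new reading comes with each control period).
- cams.grab_frame(name): name is "side" or "top"; returns a dict with "image" (480x640x3 uint8, red, green, blue), "mtx" (3x3 intrinsics, pixels), "R" (3x3) and "t" (3): a world point X has camera coordinates R X + t. Camera axes: x right, y down, z forward; pixel columns grow to the right and rows downward; lengths in m; the calibration is good to about 2 mm. A picture is of the moment at which its call begins. There is no depth.
- workorder.job_done(): hands the job in, once; it reports no verdict.
The state is a dict: "time": time; "joint_pos": joint angles; "joint_vel": joint speeds; "joint_efforts": joint torques, N m; "tool_pos": TCP position; "tool_rot": TCP orientation; "contact_force": force on the tool from outside, world axes, zero at the start; "ft_torque": the same for the moment, N m; "gripper_width": opening from 0.0 (shut) to 1.0 (fully open).
Only numpy, scipy, OpenCV 4.12 (cv2) and the standard library are available. Lean on these libraries where they do the work, as an engineer would, in place of code of your own. Each camera call takes 0.05 s, during which the arm holds its last target.

## Working session

There is one attempt and no reset: what is moved stays moved. The work goes in short steps, Python scripts to look and compute and a tool call to move; the robot and the scene stay as the last step left them, time stands still between calls to the robot, and variables do not carry over. Pictures are saved under pics/ and viewed, and the job is handed in when it is done.

Besides the shell and the picture viewer there is one more tool, called after "Call:" as a command line: name --pt "numbers of a row" for each row, then --argument value for the rest. play_rows: Moves the arm, as the interface text tells. Its arguments: {"type":"object","properties":{"slide":{"type":"array","items":{"type":"array","items":{"type":"number"}}},"yaw":{"type":"array","items":{"type":"number"}},"grip":{"type":"array","items":{"type":"number"}}},"required":["slide","yaw","grip"]}

```bash
ls; mkdir -p pics
python3 - <<'E'
from plant import readout,cams,manip
import cv2,numpy as np
print(readout.state()); print(manip.finger_overhang)
for n in("side","top"):
    f=cams.grab_frame(n); cv2.imwrite(f"pics/{n}0.png",f["image"][:,:,::-1]); print(n,f["mtx"],f["R"],f["t"], -f["R"].T@f["t"])
E
```

```text
pics
{'time': 0.0, 'joint_pos': array([ 1.15501235e+00,  5.33590345e-02,  1.61431656e+00,  1.21727617e-05,
        1.47599523e+00, -1.18967222e-01]), 'joint_vel': array([ 1.24846809e-03,  4.33576299e-04, -4.21960020e-04,  2.05497185e-05,
        1.53843747e-03, -1.29685252e-03]), 'joint_efforts': array([-2.43578106e-04, -3.93684947e+01, -3.70177639e+01, -1.01689232e-04,
        6.94522445e-03,  1.15445249e-05]), 'tool_pos': array([0.18250122, 0.59705725, 0.20964824]), 'tool_rot': array([-0.69862609,  0.7000411 , -0.10475437,  0.10435787]), 'contact_force': array([-0.18072471,  0.24624057,  0.81208158]), 'ft_torque': array([ 0.06815087, -0.03191551,  0.00329772]), 'gripper_width': 0.9970677539603913}
0.011
side [[606.73448469   0.         319.83614223]
 [  0.         606.73448469 243.69870724]
 [  0.           0.           1.        ]] [[-0.13636941 -0.99064834 -0.00438858]
 [-0.82877018  0.11651045 -0.5473256 ]
 [ 0.54271851 -0.07100135 -0.83690826]] [0.03781465 0.46995398 0.65957538] [0.03667684 0.02953721 0.80938787]
top [[568.16210732   0.         316.95762817]
 [  0.         568.16210732 225.31319469]
 [  0.           0.           1.        ]] [[ 4.27338785e-03 -9.99635502e-01 -2.66570999e-02]
 [-9.85434078e-01  3.22216818e-04 -1.70057561e-01]
 [ 1.70004165e-01  2.69955366e-02 -9.85073512e-01]] [-0.02690738  0.52341667  0.87873192] [ 0.36651952 -0.05078806  0.95390923]
```

View pics/side0.png

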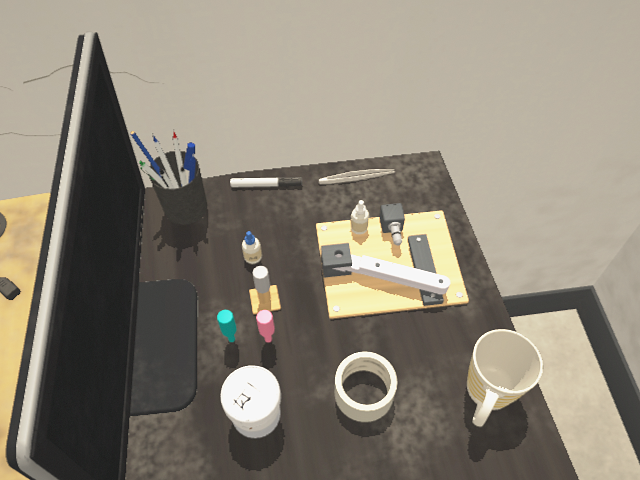

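View pics/top0.png

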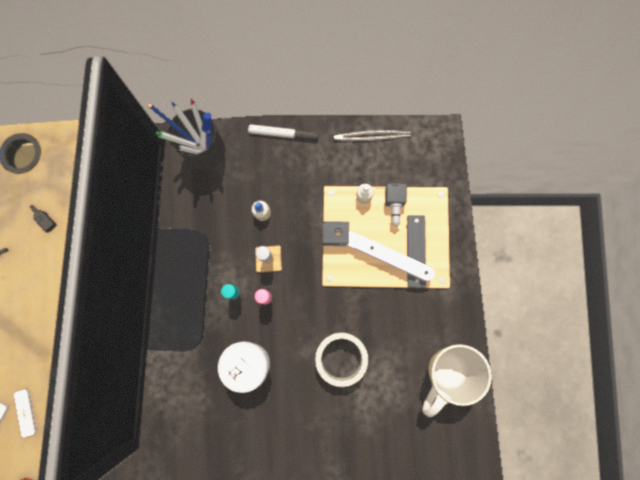

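The steel (grey) pin in the wooden stand is at side (262,278), top (264,254). The pink (264,297 top) and turquoise (229,292 top) ones are look-alikes without a stand. A monitor stands between the arm's start pose and the work. I'll confirm the pin in a crop and measure everything next.

```bash
cat > h.py <<'E'
import numpy as np,cv2
from plant import readout,cams,manip
def ray(f,u,v):
    d=f["R"].T@np.linalg.inv(f["mtx"])@np.array([u,v,1.]); return -f["R"].T@f["t"],d/np.linalg.norm(d)
def plane(f,u,v,z):
    c,d=ray(f,u,v); return c+d*(z-c[2])/d[2]
def tri(f1,p1,f2,p2):
    c1,d1=ray(f1,*p1);c2,d2=ray(f2,*p2)
    s=np.linalg.lstsq(np.c_[d1,-d2],c2-c1,rcond=None)[0]
    a=c1+d1*s[0];b=c2+d2*s[1]; return (a+b)/2,np.linalg.norm(a-b)
def proj(f,X):
    p=f["mtx"]@(f["R"]@np.array(X)+f["t"]); return p[:2]/p[2]
E
python3 - <<'E'
from h import *
np.set_printoptions(precision=4,suppress=True)
s=cams.grab_frame("side");t=cams.grab_frame("top")
import pickle;pickle.dump((s,t),open("f0.pkl","wb"))
print("mon far top",tri(s,(90,35),t,(97,60)))
print("mon lower far corner",tri(s,(143,190),t,(162,140)))
for v in(100,240,400,479): print(v, plane(t,90,v,.4))
a=s["image"][230:360,200:300];b=t["image"][190:320,210:310]
cv2.imwrite("pics/crop1.png",cv2.resize(np.hstack([a,b]),None,fx=4,fy=4,interpolation=cv2.INTER_CUBIC)[:,:,::-1])
a=s["image"][180:330,305:480];b=t["image"][170:300,310:460]
cv2.imwrite("pics/crop2.png",cv2.resize(a,None,fx=4,fy=4,interpolation=cv2.INTER_CUBIC)[:,:,::-1])
cv2.imwrite("pics/crop3.png",cv2.resize(b,None,fx=4,fy=4,interpolation=cv2.INTER_CUBIC)[:,:,::-1])
E
```

```text
mon far top (array([0.6641, 0.219 , 0.3483]), np.float64(0.002117826255141891))
mon lower far corner (array([0.6648, 0.2298, 0.0562]), np.float64(0.0035138481485001635))
100 [0.5945 0.2012 0.4   ]
240 [0.4473 0.1905 0.4   ]
400 [0.2939 0.1793 0.4   ]
479 [0.2232 0.1741 0.4   ]
```

View pics/crop1.png

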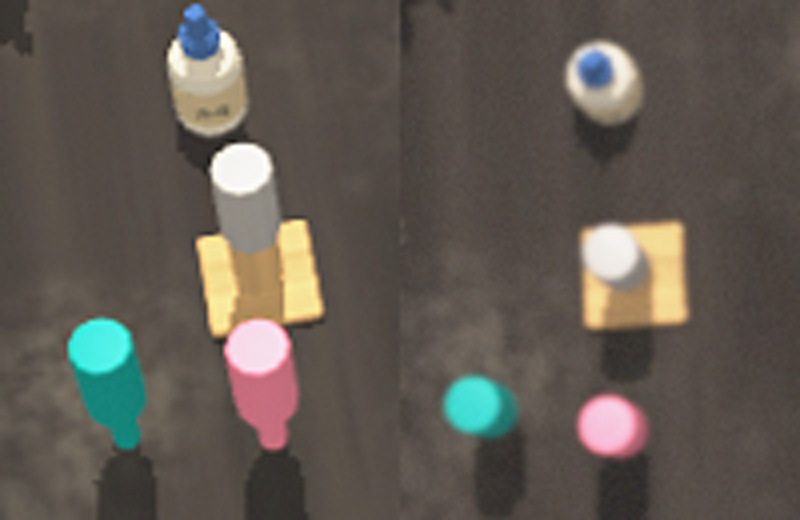

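View pics/crop2.png

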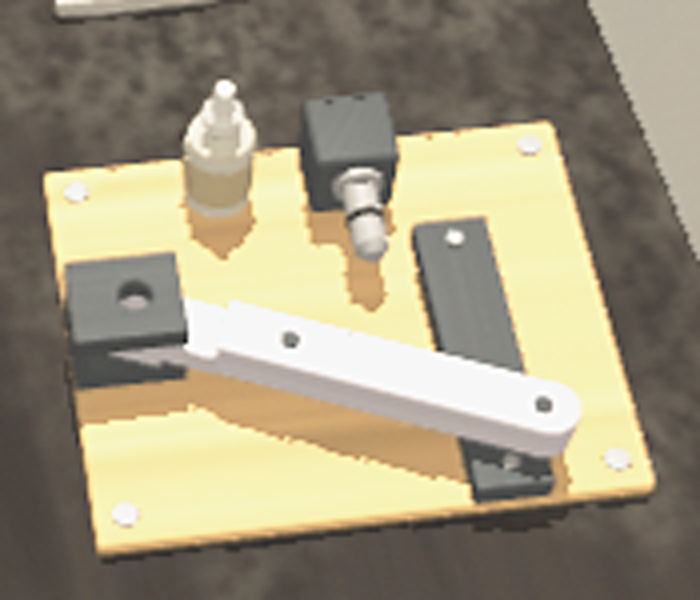

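View pics/crop3.png

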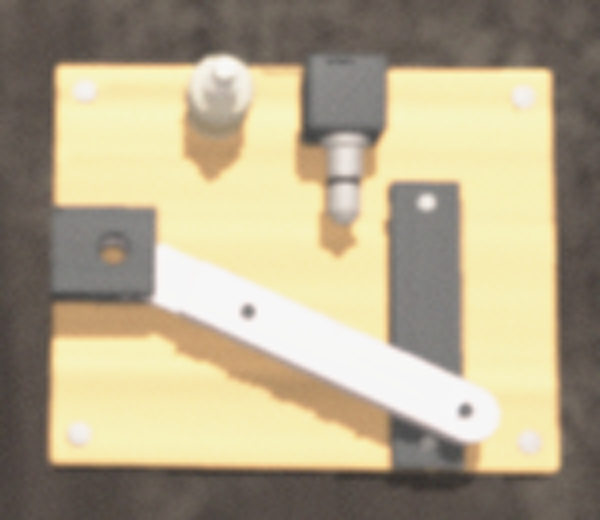

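Run:
```python
from h import *
import pickle
np.set_printoptions(precision=4,suppress=True)
s,t=pickle.load(open("f0.pkl","rb"))
def z(f,x0,y0,x1,y1,k,n):
    a=f["image"][y0:y1,x0:x1]; cv2.imwrite(n,cv2.resize(a,None,fx=k,fy=k,interpolation=cv2.INTER_CUBIC)[:,:,::-1])
def zz(k,n,*b):
    ims=[cv2.resize(f["image"][y:y+w,x:x+w],None,fx=k,fy=k,interpolation=cv2.INTER_CUBIC) for f,x,y,w in b]
    cv2.imwrite(n,np.hstack(ims)[:,:,::-1])
zz(13,"pics/fork.png",(s,325,240,30),(t,322,217,30))
# pin top: bright low-sat
for n,f,(x0,y0,x1,y1) in(("s",s,(250,262,275,284)),("t",t,(252,244,275,266))):
    a=f["image"][y0:y1,x0:x1].astype(int); m=(a.min(2)>(200 if n=="s" else 150))&(a.max(2)-a.min(2)<30)
    print(n); print(a.min(2)[::2,::2]);
    c,_=cv2.findContours(m.astype(np.uint8),0,1); c=max(c,key=cv2.contourArea); print(cv2.fitEllipse(c), (x0,y0))
```

```text
s
[[160 160 160 137  74  46  73  71  72  72  74  71  73]
 [ 55  74  61  45  44  44  62  73  72  70  74  71  72]
 [ 45  46  43 109 231 243 237 136  66  72  74  73  72]
 [ 44  40 200 241 241 241 241 244 184  66  73  74  73]
 [ 45  39 241 239 240 242 243 243 245  70  73  74  72]
 [ 50 130 242 240 241 243 242 244 249 107  73  74  72]
 [ 66  72 243 240 242 243 244 245 234  98  71  73  72]
 [ 64  60 178 245 243 245 248 230 137 111  71  72  71]
 [ 66  62 125 144 176 191 155 133 129 119  68  75  74]
 [ 65  63 121 132 132 130 132 134 130 130  66  73  74]
 [ 67  65 118 131 131 133 133 133 129 130  78  74  73]]
((9.72335433959961, 9.640694618225098), (11.3809232711792, 13.779221534729004), 80.80597686767578) (250, 262)
t
[[ 68  67  65  68  64  71  71  71  71  71  71  68]
 [ 68  66  77  98 155 178 160 121 106 110 114 119]
 [ 69  72 137 210 234 239 238 226 168 148 149 150]
 [ 71  78 179 228 233 238 239 237 209 154 151 151]
 [ 76  89 200 229 231 232 236 237 220 146 147 150]
 [ 71  84 189 227 230 232 233 235 216 136 131 137]
 [ 72  77 151 220 228 230 231 227 170 124 117 139]
 [ 74  76 121 174 213 220 218 174 126 116 101 133]
 [ 74  74 116 140 139 140 136 125 116 104  96 137]
 [ 78  74 116 146 144 120 111 110 100  93 102 147]
 [ 77  78 120 155 151 102  94  93  93  92 104 146]]
((10.36342716217041, 8.620614051818848), (12.59024429321289, 13.187910079956055), 150.6388397216797) (252, 244)
```

View pics/fork.png

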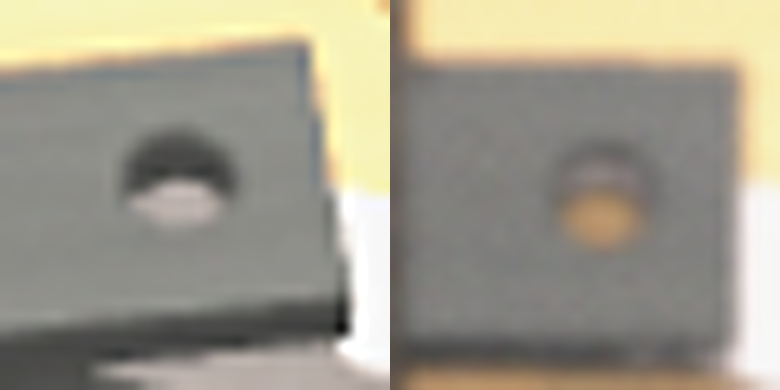

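Run:
```python
from h import *
import pickle
np.set_printoptions(precision=4,suppress=True)
s,t=pickle.load(open("f0.pkl","rb"))
for n,a,b,h in(("pin top",(259.7,271.6),(262.4,252.6),.084),("hole",(338.35,253.2),(338.04,231.5),.0435)):
    print(n,tri(s,a,t,b),"side",plane(s,*a,h),"top",plane(t,*b,h))
C=[(56,63),(552,70),(560,470),(50,465)]
P=np.array([plane(t,310+x/4-.4,170+y/4-.4,.008)[:2] for x,y in C]); print("top board",P)
C=[(44,172),(552,122),(655,493),(98,556)]
Q=np.array([plane(s,305+x/4-.4,180+y/4-.4,.008)[:2] for x,y in C]); print("side board",Q)
for P in(P,Q):
    # corners: far-left(+x,+y), far-right(+x,-y), near-right, near-left
    print("size",np.linalg.norm(P-np.roll(P,-1,0),axis=1)); c=P.mean(0)
    ey=(P[0]-P[1])+(P[3]-P[2]); a=np.arctan2(-ey[0],ey[1]); R=np.array([[np.cos(a),-np.sin(a)],[np.sin(a),np.cos(a)]])
    print("c",c,"yaw",a,"fork",c+R@[0,.08],"tip",c+R@[.014,-.015],"wbottle",c+R@[.066,.035])
# link screws dots (top face z=.040)
for n,f,ps in(("side",s,[(305+290/4-.4,180+339/4-.4),(305+543/4-.4,180+404/4-.4)]),("top",t,[(310+248/4-.4,170+311/4-.4),(310+465/4-.4,170+410/4-.4)])):
    print(n,[plane(f,*p,.040) for p in ps])
# stand corners top view z=.005 ; blue bottle
print("stand",np.array([plane(t,210+(x-400)/4-.4,190+y/4-.4,.005) for x,y in[(583,228),(684,222),(688,322),(585,328)]]).mean(0))
print("blue cap",tri(s,(200+200/4,230+30/4),t,(210+195/4,190+70/4)))
print("plunger tip top",plane(t,310+343/4,170+222/4,.030),"side",plane(s,305+372/4,180+250/4,.03))
```

```text
pin top (array([0.4741, 0.0572, 0.0821]), np.float64(0.00045418802166967995)) side [0.4729 0.0569 0.084 ] top [0.4739 0.0572 0.084 ]
hole (array([ 0.5136, -0.0604,  0.0422]), np.float64(0.0005635591714930374)) side [ 0.5127 -0.0605  0.0435] top [ 0.5134 -0.0601  0.0435]
top board [[ 0.5991 -0.0359]
 [ 0.5956 -0.2467]
 [ 0.4263 -0.2441]
 [ 0.4278 -0.0338]]
side board [[ 0.5976 -0.0372]
 [ 0.5935 -0.2463]
 [ 0.422  -0.2421]
 [ 0.425  -0.034 ]]
size [0.2108 0.1693 0.2102 0.1713]
c [ 0.5122 -0.1401] yaw -0.012005163940600616 fork [ 0.5132 -0.0601] tip [ 0.526  -0.1553] wbottle [ 0.5786 -0.1059]
size [0.2091 0.1715 0.2081 0.1727]
c [ 0.5095 -0.1399] yaw -0.017340057591419298 fork [ 0.5109 -0.0599] tip [ 0.5233 -0.1551] wbottle [ 0.5761 -0.1061]
side [array([ 0.4876, -0.1148,  0.04  ]), array([ 0.4476, -0.2007,  0.04  ])]
top [array([ 0.488 , -0.1143,  0.04  ]), array([ 0.4481, -0.2006,  0.04  ])]
stand [0.474  0.0568 0.005 ]
blue cap (array([0.5506, 0.0678, 0.0563]), np.float64(0.0006455058272895899))
plunger tip top [ 0.5256 -0.1551  0.03  ] side [ 0.5276 -0.1558  0.03  ]
```

```bash
cat >> h.py <<'E'
from scipy.spatial.transform import Rotation as Ro
np.set_printoptions(precision=4,suppress=True)
def st(goal=None):
    s=readout.state();q=s["tool_rot"];M=Ro.from_quat(q[[1,2,3,0]]).as_matrix()
    print("t",s["time"],"p",s["tool_pos"],"w",s["gripper_width"],"F",s["contact_force"],"j",s["joint_pos"]);print("axes x,y,z:",M[:,0],M[:,1],M[:,2])
    if goal is not None: print("slide cm to",goal,":",M.T@(np.array(goal)-s["tool_pos"])*100)
    return s,M
E
python3 - <<'E'
from h import *
st((.474,.057,.45)); st((.18,.597,.46))
E
```

```text
t 0.2 p [0.1826 0.5973 0.2101] w 0.9994000635288344 F [0.0938 0.332  0.3224] j [ 1.155   0.0532  1.6138 -0.      1.476  -0.119 ]
axes x,y,z: [ 0.9563 -0.2924 -0.0001] [-0.0005 -0.0012 -1.    ] [ 0.2924  0.9563 -0.0013]
slide cm to (0.474, 0.057, 0.45) : [ 43.6611 -23.939  -43.178 ]
t 0.2 p [0.1826 0.5973 0.2101] w 0.9994000635288344 F [0.0938 0.332  0.3224] j [ 1.155   0.0532  1.6138 -0.      1.476  -0.119 ]
axes x,y,z: [ 0.9563 -0.2924 -0.0001] [-0.0005 -0.0012 -1.    ] [ 0.2924  0.9563 -0.0013]
slide cm to (0.18, 0.597, 0.46) : [ -0.2449 -24.991   -0.1371]
```

Call:
play_rows --pt "0 -2 0" --pt "0 -3 0" --pt "0 -3 0" --pt "0 -3 0" --pt "0 -3 0" --pt "0 -3 0" --pt "0 -3 0" --pt "0 -3 0" --pt "0 -2 0" --yaw '[0,0,0,0,0,0,0,0,0]' --grip '[-1,-1,-1,-1,-1,-1,-1,-1,-1]'

```text
time: 1.1
tool_pos: [0.1828, 0.5978, 0.4636]
tool_rot: [0.7, -0.698, 0.104, -0.105]
contact_force: [-0.3, -0.6, 0.9]
gripper_width: 1.001
```

Run:
```python
from h import *
st((.474,.057,.45))
```

```text
t 1.1 p [0.1828 0.5978 0.4636] w 1.0005127464000396 F [-0.3408 -0.6388  0.9475] j [ 1.155   0.0247  1.2291 -0.      1.8852 -0.119 ]
axes x,y,z: [ 0.9563 -0.2925  0.0003] [ 0.0011  0.0024 -1.    ] [0.2925 0.9563 0.0026]
slide cm to (0.474, 0.057, 0.45) : [ 43.6585   1.2569 -43.1997]
```

Call:
play_rows --pt "1.5 0 -1.5" --pt "2.5 0 -2.5" --pt "3 0 -3" --pt "3 0 -3" --pt "3 0 -3" --pt "3 0 -3" --pt "3 0 -3" --pt "3 0 -3" --pt "3 0 -3" --pt "3 0 -3" --pt "3 0 -3" --pt "3 0 -3" --yaw '[0,0,0,0,0,0,0,0,0,0,0,0]' --grip '[-1,-1,-1,-1,-1,-1,-1,-1,-1,-1,-1,-1]'

```text
time: 2.3
tool_pos: [0.4088, 0.1714, 0.4609]
tool_rot: [0.699, -0.699, 0.104, -0.105]
contact_force: [0.2, -1.1, -0.7]
gripper_width: 1.004
```

Call:
play_rows --pt "3 0 -3" --pt "3 0 -2.5" --pt "2 0 -2" --pt "1.7 0 -1.7" --pt "0 0 0" --pt "0 0 0" --pt "0 0 0" --yaw '[0,0,0,0,-8,-8,-1]' --grip '[-1,-1,-1,-1,-1,-1,-0.6]'

```text
time: 3.0
tool_pos: [0.4743, 0.0565, 0.4606]
tool_rot: [0.707, -0.707, 0.0, 0.0]
contact_force: [0.0, 0.5, -0.1]
gripper_width: 0.86
```

Run:
```python
from h import *
st((.4738,.0571,.15))
```

```text
t 3.0 p [0.4743 0.0565 0.4606] w 0.8601256809405189 F [ 0.0024  0.5083 -0.1126] j [-0.0375 -0.3196  1.5429 -0.      1.9188 -1.6083]
axes x,y,z: [ 1.     -0.     -0.0005] [-0.0005  0.     -1.    ] [0. 1. 0.]
slide cm to (0.4738, 0.0571, 0.15) : [-0.0379 31.063   0.0632]
```

Call:
play_rows --pt "0 2 0" --pt "0 3.5 0" --pt "0 4 0" --pt "0 4 0" --pt "0 4 0" --pt "0 4 0" --pt "0 4 0" --pt "0 3.5 0" --pt "0 2 0" --pt "0 0 0" --yaw '[0,0,0,0,0,0,0,0,0,0]' --grip '[-0.2,-0.2,-0.2,-0.2,-0.2,-0.2,-0.2,-0.2,-0.2,-0.2]'

```text
time: 4.0
tool_pos: [0.4714, 0.057, 0.1468]
tool_rot: [0.707, -0.707, 0.003, 0.002]
contact_force: [-0.7, -0.0, -0.4]
gripper_width: 0.598
```

Run:
```python
from h import *
st((.4738,.0571,.066))
for n in("side","top"): cv2.imwrite(f"pics/{n}1.png",cams.grab_frame(n)["image"][:,:,::-1])
```

```text
t 4.0 p [0.4714 0.057  0.1468] w 0.5976596013251638 F [-0.7418 -0.0045 -0.4092] j [-0.0365 -0.2652  2.015  -0.0001  1.3994 -1.6055]
axes x,y,z: [ 1.     -0.0017 -0.0077] [-0.0077  0.0002 -1.    ] [0.0017 1.     0.0002]
slide cm to (0.4738, 0.0571, 0.066) : [0.2987 8.0798 0.0051]
```

View pics/side1.png

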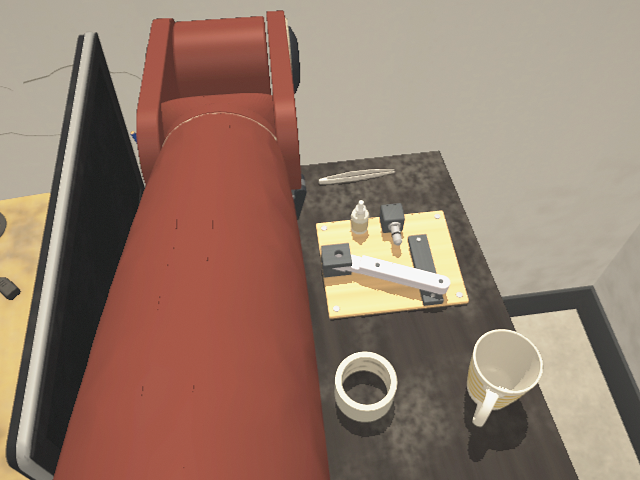

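View pics/top1.png

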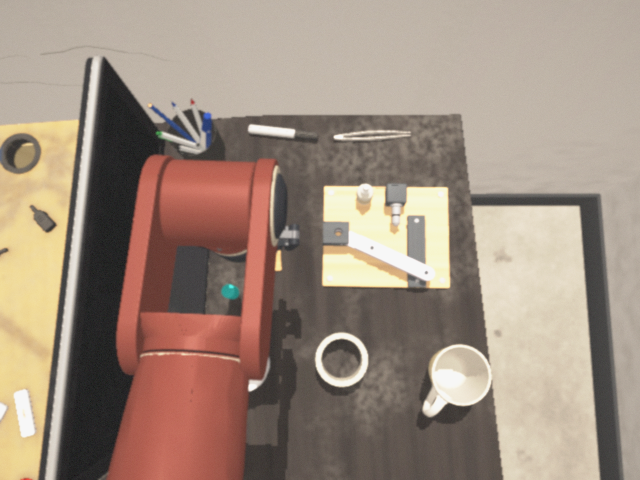

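Call:
play_rows --pt "0 1.5 0" --pt "0 2 0" --pt "0 1.2 0" --pt "0 0 0" --pt "0 0 0" --pt "0 0 0" --yaw '[0,0,0,0,0,0]' --grip '[-0.2,-0.2,-0.2,-0.2,-0.2,-0.2]'

```text
time: 4.7
tool_pos: [0.4752, 0.0567, 0.1051]
tool_rot: [-0.707, 0.707, 0.001, 0.001]
contact_force: [-0.5, 0.7, 0.6]
gripper_width: 0.599
```

Run:
```python
from h import *
st((.4738,.0571,.066))
```

```text
t 4.7 p [0.4752 0.0567 0.1051] w 0.5989746741405947 F [-0.5003  0.6897  0.5661] j [-0.0369 -0.219   2.0497  0.      1.3089 -1.6075]
axes x,y,z: [ 1.     -0.0002  0.0021] [ 0.0021 -0.     -1.    ] [ 0.0002  1.     -0.    ]
slide cm to (0.4738, 0.0571, 0.066) : [-0.1495  3.91    0.0393]
```

Call:
play_rows --pt "-0.1 1 0.04" --pt "0 1.2 0" --pt "0 1.2 0" --pt "0 0.5 0" --pt "0 0 0" --pt "0 0 0" --pt "0 0 0" --yaw '[0,0,0,0,0,0,0]' --grip '[-0.2,-0.2,-0.2,-0.2,-0.2,-0.2,-0.2]'

```text
time: 5.4
tool_pos: [0.4738, 0.0571, 0.0654]
tool_rot: [-0.707, 0.707, 0.0, 0.0]
contact_force: [0.2, 0.1, 0.4]
gripper_width: 0.603
```

Call:
play_rows --pt "0 0 0" --pt "0 0 0" --pt "0 0 0" --pt "0 0 0" --pt "0 0 0" --pt "0 0 0" --pt "0 0 0" --pt "0 0 0" --yaw '[0,0,0,0,0,0,0,0]' --grip '[0.2,0.4,0.6,1,1,1,1,1]'

```text
time: 6.2
tool_pos: [0.4733, 0.0571, 0.0649]
tool_rot: [-0.707, 0.707, -0.0, 0.0]
contact_force: [-0.8, -0.5, -0.3]
gripper_width: -0.003
```

Run:
```python
from h import *
st((.4738,.0571,.066))
```

```text
t 6.2 p [0.4733 0.0571 0.0649] w -0.00283172570783161 F [-0.7744 -0.484  -0.2649] j [-0.0361 -0.1702  2.0807 -0.      1.2311 -1.6068]
axes x,y,z: [ 1.     -0.0001 -0.0001] [-0.0001 -0.     -1.    ] [ 0.0001  1.     -0.    ]
slide cm to (0.4738, 0.0571, 0.066) : [ 0.0498 -0.1112 -0.0036]
```

Call:
play_rows --pt "0 0 0" --pt "0 0 0" --pt "0 0 0" --yaw '[0,0,0]' --grip '[-0.2,-0.2,-0.2]'

```text
time: 6.5
tool_pos: [0.4733, 0.0571, 0.0649]
tool_rot: [-0.707, 0.707, -0.0, 0.0]
contact_force: [-1.0, -0.2, 0.5]
gripper_width: 0.504
```

Call:
play_rows --pt "0 -2 0" --pt "0 -3 0" --pt "0 -3 0" --pt "0 -3 0" --pt "0 -3 0" --pt "0 -3 -3" --pt "0 -2 -4" --pt "0 0 -4" --pt "0 0 -4" --pt "0 0 -4" --pt "0 0 0" --yaw '[0,0,0,0,0,0,0,0,0,0,0]' --grip '[-0.2,-0.2,-0.2,-0.2,-0.2,-0.2,-0.2,-0.2,-0.2,-0.2,-0.2]'

```text
time: 7.6
tool_pos: [0.4729, -0.1366, 0.2548]
tool_rot: [-0.707, 0.708, -0.002, 0.002]
contact_force: [-0.2, 0.8, -0.2]
gripper_width: 0.601
```

Run:
```python
from h import *
st()
for n in("side","top"): cv2.imwrite(f"pics/{n}2.png",cams.grab_frame(n)["image"][:,:,::-1])
```

```text
t 7.6 p [ 0.4729 -0.1366  0.2548] w 0.601470743291213 F [-0.1878  0.7513 -0.243 ] j [-0.4316 -0.2949  1.8585 -0.0013  1.5779 -1.9967]
axes x,y,z: [ 1.     -0.0057 -0.0005] [-0.0005 -0.0012 -1.    ] [ 0.0057  1.     -0.0012]
```

View pics/side2.png

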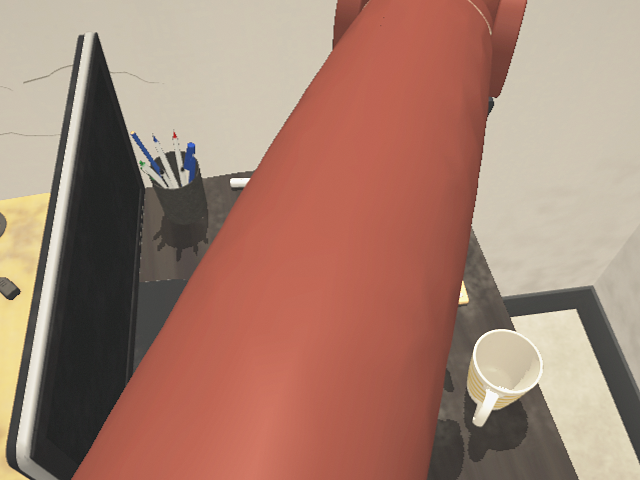

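View pics/top2.png

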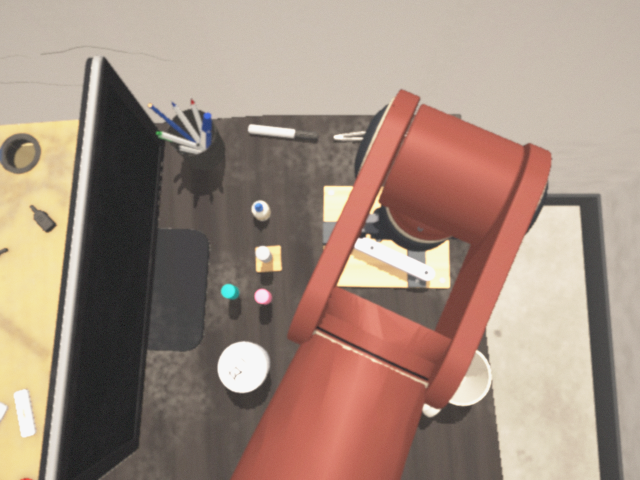

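Run:
```python
from h import *
s,M=st()
f=cams.grab_frame("top"); im=f["image"][:,:,::-1].copy()
p=s["tool_pos"]
for d,c in((0,(0,0,255)),(.06,(0,255,0)),(.12,(255,0,0))):
    q=proj(f,p-M[:,1]*d); print(d,q)
pin=proj(f,(.4738,.0571,.084)); print(pin)
a=im[180:300,320:460]; cv2.imwrite("pics/c4.png",cv2.resize(a,None,fx=5,fy=5,interpolation=cv2.INTER_CUBIC))
```

```text
t 7.7 p [ 0.4731 -0.1333  0.2547] w 0.5950126282578757 F [-0.9218  0.1334 -0.8553] j [-0.4264 -0.2963  1.8597  0.0005  1.5788 -1.9953]
axes x,y,z: [ 1.     -0.0019 -0.0004] [-0.0004  0.0007 -1.    ] [0.0019 1.     0.0007]
0 [398.8468 236.4487]
0.06 [404.9737 228.4691]
0.12 [412.3356 218.8811]
[262.475  252.6522]
```

View pics/c4.png

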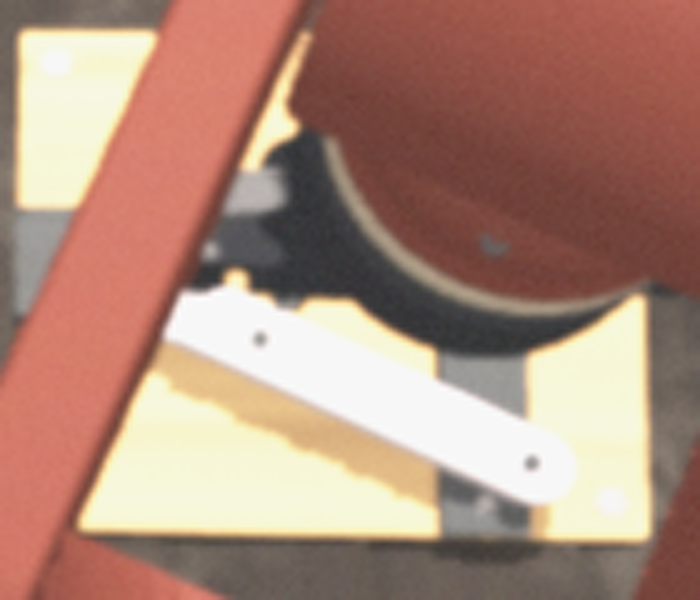

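Call:
play_rows --pt "0 0 -2" --pt "0 0 -4" --pt "0 0 -4" --pt "0 0 -4" --pt "0 0 -3" --pt "0 0 -2" --pt "0 0 0" --yaw '[0,0,0,0,0,0,0]' --grip '[0,0,0,0,0,0,0]'

```text
time: 8.45
tool_pos: [0.4735, -0.3235, 0.2545]
tool_rot: [0.707, -0.707, 0.0, -0.0]
contact_force: [0.2, 0.3, -0.2]
gripper_width: 0.5
```

Run:
```python
from h import *
s,M=st()
p=s["tool_pos"]
for n in("side","top"):
    f=cams.grab_frame(n); im=f["image"][:,:,::-1].copy()
    for d in(-.011,.008,.05,.1): print(n,d,proj(f,p-M[:,1]*d))
    cv2.imwrite(f"pics/{n}3.png",im)
```

```text
t 8.45 p [ 0.4735 -0.3235  0.2545] w 0.4996247044927943 F [ 0.2187  0.2535 -0.1949] j [-0.7291 -0.0915  1.6828 -0.      1.551  -2.2991]
axes x,y,z: [ 1.     -0.0008 -0.0005] [-0.0005  0.0004 -1.    ] [0.0008 1.     0.0004]
side -0.011 [561.188  166.6192]
side 0.008 [566.4531 156.1437]
side 0.05 [578.9591 131.2613]
side 0.1 [595.6298  98.0928]
top -0.011 [550.4388 237.5378]
top 0.008 [556.3451 235.2072]
top 0.05 [570.6072 229.5792]
top 0.1 [590.1448 221.8696]
```

View pics/side3.png

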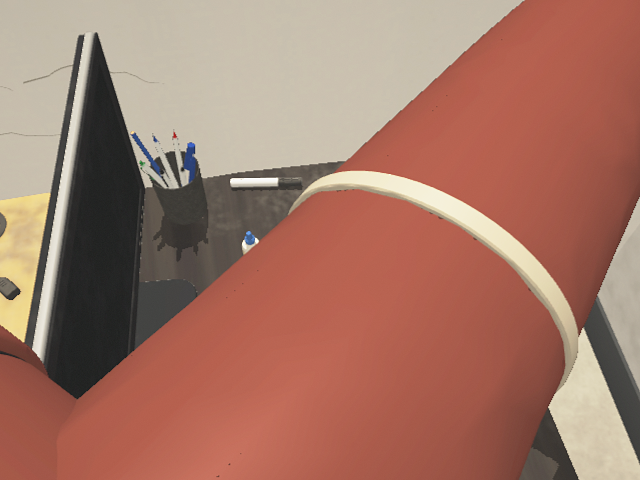

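View pics/top3.png

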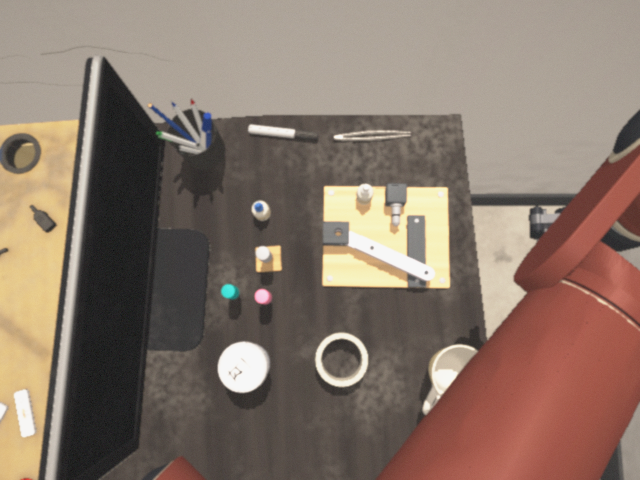

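Run:
```python
from h import *
s,M=st(); p=s["tool_pos"]
f=cams.grab_frame("top")
a=f["image"][:,:,::-1][185:265,500:610]; a=cv2.resize(a,None,fx=7,fy=7,interpolation=cv2.INTER_CUBIC)
for dy in(0,.021,.036):
  for d in(-.011,.008,.05):
    q=(proj(f,p-M[:,1]*d+M[:,2]*dy)-[500,185])*7+3; print(dy,d,q); cv2.circle(a,(int(q[0]),int(q[1])),4,(0,0,255),-1)
cv2.imwrite("pics/c5.png",a)
```

```text
t 8.55 p [ 0.4737 -0.3217  0.2548] w 0.5010373057289391 F [ 0.42    1.0828 -0.4917] j [-0.7269 -0.0937  1.6845  0.0007  1.5516 -2.2987]
axes x,y,z: [ 1.      0.001  -0.0001] [-0.0001  0.001  -1.    ] [-0.001  1.     0.001]
0 -0.011 [346.1714 369.6648]
0 0.008 [387.3244 353.358 ]
0 0.05 [486.6995 313.9808]
0.021 -0.011 [227.5012 369.7291]
0.021 0.008 [265.4136 353.4368]
0.021 0.05 [356.9569 314.0975]
0.036 -0.011 [142.8476 369.775 ]
0.036 0.008 [178.4514 353.493 ]
0.036 0.05 [264.4158 314.1807]
```

View pics/c5.png

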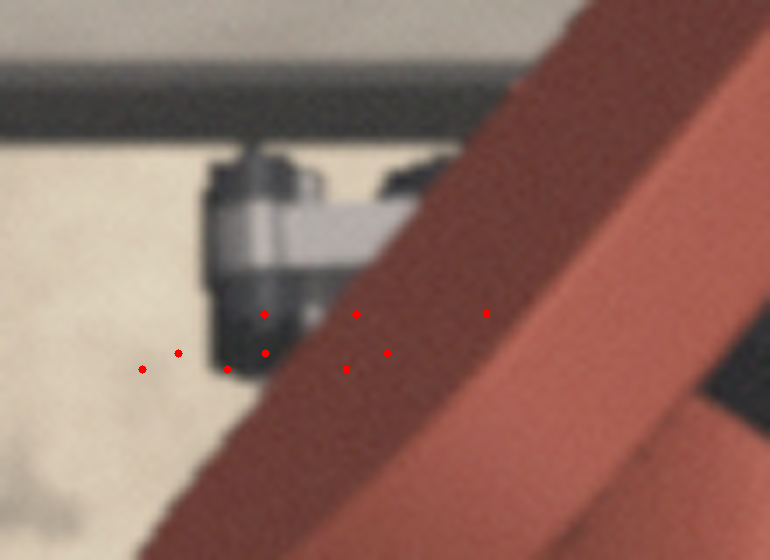

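Call:
play_rows --pt "0 0 0" --pt "0 0 0" --pt "0 0 0" --pt "0 0 0" --yaw '[0,0,0,0]' --grip '[-1,-1,-1,-1]'

```text
time: 9.0
tool_pos: [0.4734, -0.3225, 0.2551]
tool_rot: [-0.707, 0.707, 0.0, -0.0]
contact_force: [0.1, -1.1, 0.6]
gripper_width: 0.998
```

Run:
```python
from h import *
s,M=st(); p=s["tool_pos"]
f=cams.grab_frame("top")
a=f["image"][:,:,::-1][185:265,500:610]; a=cv2.resize(a,None,fx=7,fy=7,interpolation=cv2.INTER_CUBIC)
for d,c in((.002,(0,0,255)),(.022,(0,255,0)),(.042,(255,0,0))):
  P=[]
  for dy,dx in((.0425,-.011),(.057,-.011),(.057,.011),(.0425,.011)):
    P.append((proj(f,p-M[:,1]*d+M[:,2]*dy+M[:,0]*dx)-[500,185])*7+3)
  cv2.polylines(a,[np.array(P).astype(int)],True,c,1)
cv2.imwrite("pics/c6.png",a)
```

```text
t 9.0 p [ 0.4734 -0.3225  0.2551] w 0.9984831235452745 F [ 0.0779 -1.0717  0.639 ] j [-0.728  -0.094   1.6842  0.      1.5511 -2.2991]
axes x,y,z: [1.     0.0004 0.0002] [ 0.0002 -0.0001 -1.    ] [-0.0004  1.     -0.0001]
```

View pics/c6.png

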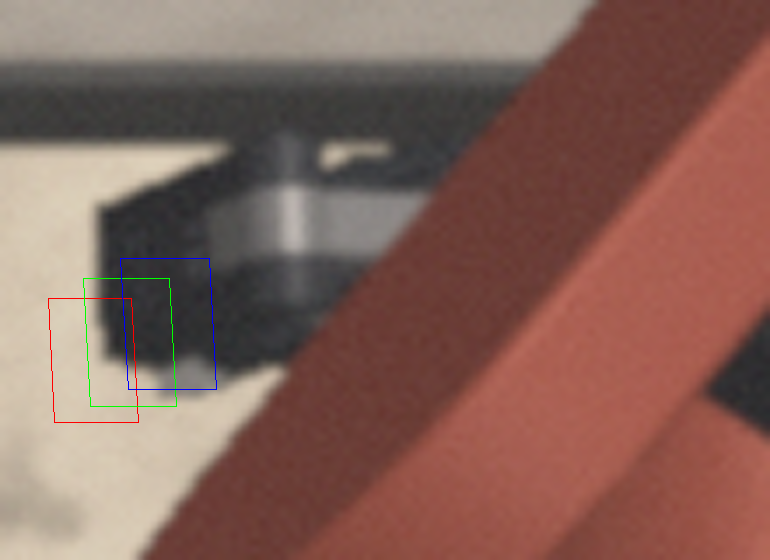

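The gripper shut fully without touching the pin. This crop suggests the fingertips sit roughly 35 mm farther back than the reported TCP implies. Going deeper over the pin is safe whether or not that is true, so I'll retry lower.

Call:
play_rows --pt "0 0 2" --pt "0 0 4" --pt "0 0 4" --pt "0 0 4" --pt "0 0 4" --pt "0 0 4" --pt "0 0 4" --pt "0 0 4" --pt "0 0 4" --pt "0 0 3" --pt "0 0 1" --pt "0 0 0" --yaw '[0,0,0,0,0,0,0,0,0,0,0,0]' --grip '[-0.2,-0.2,-0.2,-0.2,-0.2,-0.2,-0.2,-0.2,-0.2,-0.2,-0.2,-0.2]'

```text
time: 10.25
tool_pos: [0.4728, 0.0584, 0.2549]
tool_rot: [-0.707, 0.707, 0.001, -0.001]
contact_force: [0.4, -0.2, -0.7]
gripper_width: 0.599
```

Run:
```python
from h import *
st((.4738,.0571,.04))
```

```text
t 10.25 p [0.4728 0.0584 0.2549] w 0.5987156780169746 F [ 0.4223 -0.1529 -0.6676] j [-0.0334 -0.3364  1.8909 -0.0001  1.5872 -1.6069]
axes x,y,z: [ 1.      0.0027 -0.0001] [-0.0001 -0.0001 -1.    ] [-0.0027  1.     -0.0001]
slide cm to (0.4738, 0.0571, 0.04) : [ 0.0985 21.4879 -0.1264]
```

Call:
play_rows --pt "0 2 -0.05" --pt "0 3 0" --pt "0 4 0" --pt "0 4 0" --pt "0 3 0" --pt "0 1.5 0" --pt "0 1 0" --pt "0 0.5 0" --pt "0 0 0" --pt "0 0 0" --yaw '[0,0,0,0,0,0,0,0,0,0]' --grip '[-0.2,-0.2,-0.2,-0.2,-0.2,-0.2,-0.2,-0.2,-0.2,-0.2]'

```text
time: 11.25
tool_pos: [0.4746, 0.0565, 0.0665]
tool_rot: [-0.707, 0.707, 0.001, 0.001]
contact_force: [-0.3, 0.1, 0.9]
gripper_width: 0.601
```

Run:
```python
from h import *
st((.4738,.0571,.04))
```

```text
t 11.25 p [0.4746 0.0565 0.0665] w 0.6011977986922328 F [-0.2756  0.126   0.8857] j [-0.0373 -0.1714  2.0788 -0.0001  1.2314 -1.6079]
axes x,y,z: [ 1.     -0.0001  0.0027] [ 0.0027 -0.0002 -1.    ] [ 0.0001  1.     -0.0002]
slide cm to (0.4738, 0.0571, 0.04) : [-0.0873  2.6471  0.0596]
```

Call:
play_rows --pt "-0.05 1 0.05" --pt "0 1 0" --pt "0 0.7 0" --pt "0 0.3 0" --pt "0 0 0" --pt "0 0 0" --yaw '[0,0,0,0,0,0]' --grip '[-0.2,-0.2,-0.2,-0.2,-0.2,-0.2]'

```text
time: 11.85
tool_pos: [0.4729, 0.0571, 0.0349]
tool_rot: [-0.707, 0.707, -0.0, 0.0]
contact_force: [-0.0, -0.8, 0.0]
gripper_width: 0.601
```

Call:
play_rows --pt "0 0 0" --pt "0 0 0" --pt "0 0 0" --pt "0 0 0" --pt "0 0 0" --pt "0 0 0" --pt "0 0 0" --pt "0 0 0" --yaw '[0,0,0,0,0,0,0,0]' --grip '[0.2,0.4,0.6,1,1,1,1,1]'

```text
time: 12.65
tool_pos: [0.4733, 0.0572, 0.0354]
tool_rot: [0.707, -0.707, -0.0, -0.0]
contact_force: [-0.4, -0.1, 5.7]
gripper_width: 0.24
```

Run:
```python
from h import *
st((.4738,.0571,.04))
```

```text
t 12.65 p [0.4733 0.0572 0.0354] w 0.2402873776694367 F [-0.4256 -0.1263  5.7095] j [-0.0361 -0.1266  2.0974  0.0001  1.1698 -1.6068]
axes x,y,z: [ 1.     -0.0001  0.001 ] [ 0.001  0.    -1.   ] [0.0001 1.     0.    ]
slide cm to (0.4738, 0.0571, 0.04) : [ 0.0472 -0.455  -0.0062]
```

Call:
play_rows --pt "0 -0.2 0" --pt "0 -0.3 0" --pt "0 0 0" --yaw '[0,0,0]' --grip '[1,1,1]'

```text
time: 12.95
tool_pos: [0.4724, 0.0571, 0.0396]
tool_rot: [-0.707, 0.707, -0.0, -0.0]
contact_force: [0.8, -0.3, -1.4]
gripper_width: 0.235
```

Call:
play_rows --pt "0 -0.5 0" --pt "0 -1 0" --pt "0 -1.5 0" --pt "0 -1.5 0" --pt "0 -1.5 0" --pt "0 -1 0" --pt "0 -0.5 0" --pt "0 0 0" --yaw '[0,0,0,0,0,0,0,0]' --grip '[1,1,1,1,1,1,1,1]'

```text
time: 13.75
tool_pos: [0.4733, 0.0571, 0.1158]
tool_rot: [-0.707, 0.707, 0.001, 0.001]
contact_force: [0.4, -0.7, -0.8]
gripper_width: 0.236
```

Run:
```python
from h import *
st((.5129,-.0602,.113))
```

```text
t 13.75 p [0.4733 0.0571 0.1158] w 0.23614637349443338 F [ 0.374  -0.6734 -0.8025] j [-0.0362 -0.2358  2.0447 -0.      1.3311 -1.6068]
axes x,y,z: [ 1.     -0.0001  0.0016] [ 0.0016 -0.0001 -1.    ] [ 0.0001  1.     -0.0001]
slide cm to (0.5129, -0.0602, 0.113) : [  3.9567   0.2902 -11.7311]
```

Call:
play_rows --pt "0.5 0 -1" --pt "0.8 0 -2.5" --pt "0.8 0 -2.5" --pt "0.8 0 -2.5" --pt "0.6 0 -2" --pt "0.4 0 -1" --pt "0.05 0 -0.2" --pt "0 0 0" --pt "0 0 0" --yaw '[0,0,0,0,0,0,0,0,0]' --grip '[1,1,1,1,1,1,1,1,1]'

```text
time: 14.65
tool_pos: [0.5119, -0.0592, 0.1145]
tool_rot: [0.707, -0.707, 0.0, 0.0]
contact_force: [0.0, 0.0, -0.7]
gripper_width: 0.235
```

Run:
```python
from h import *
st((.5129,-.0602,.08))
for n in("side","top"): cv2.imwrite(f"pics/{n}4.png",cams.grab_frame(n)["image"][:,:,::-1])
```

```text
t 14.65 p [ 0.5119 -0.0592  0.1145] w 0.23500655331702325 F [ 0.0414  0.0056 -0.7285] j [-0.2597 -0.1314  1.957   0.0003  1.3169 -1.8312]
axes x,y,z: [ 1.      0.0006 -0.0008] [-0.0008  0.0005 -1.    ] [-0.0006  1.      0.0005]
slide cm to (0.5129, -0.0602, 0.08) : [ 0.0986  3.4536 -0.1032]
```

View pics/top4.png

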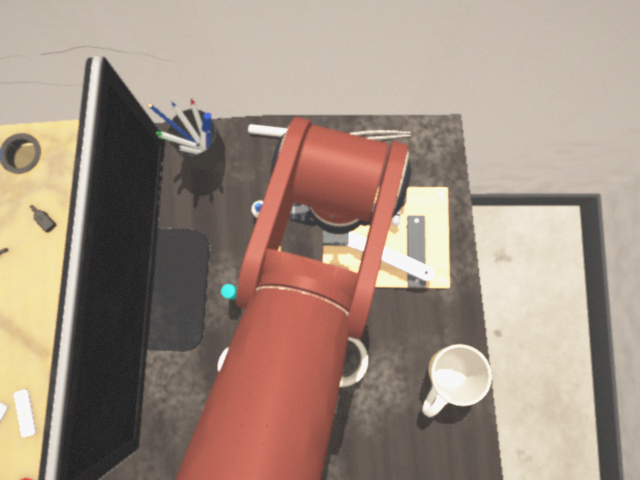

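View pics/side4.png

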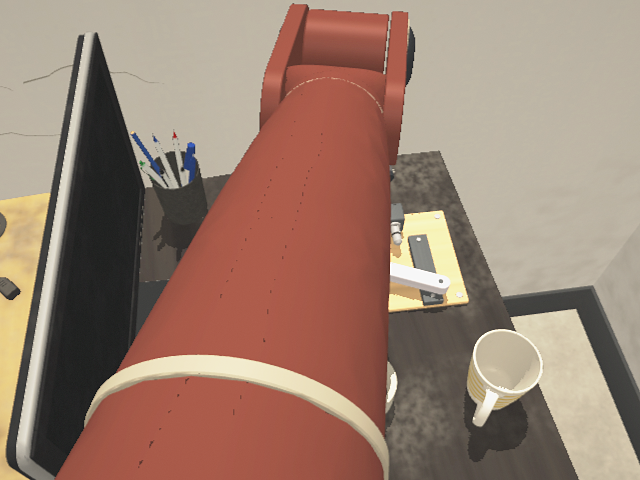

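Call:
play_rows --pt "0.05 1 -0.05" --pt "0 0.8 0" --pt "0 0 0" --pt "0 0 0" --yaw '[0,0,0,0]' --grip '[1,1,1,1]'

```text
time: 15.15
tool_pos: [0.5123, -0.0601, 0.0961]
tool_rot: [0.707, -0.707, 0.0, 0.001]
contact_force: [0.6, -0.9, -1.2]
gripper_width: 0.239
```

Run:
```python
from h import *
for i in range(5):
    s=readout.state(); print(s["tool_pos"],s["contact_force"]); cams.grab_frame("top")
```

```text
[ 0.5123 -0.0601  0.0961] [ 0.5716 -0.8978 -1.2162]
[ 0.5127 -0.0603  0.0967] [0.1814 0.4249 0.0037]
[ 0.5129 -0.0604  0.097 ] [-0.1798  0.2732 -0.6051]
[ 0.513  -0.0604  0.0972] [-0.6491  0.5079 -1.5048]
[ 0.5131 -0.0605  0.0973] [ 0.6166 -0.3467 -1.0679]
```

Call:
play_rows --pt "0 0.7 0" --pt "0 0.9 0" --pt "0 0.6 0" --pt "0 0.3 0" --pt "0 0.3 0" --pt "0 0.2 0" --pt "0 0 0" --yaw '[0,0,0,0,0,0,0]' --grip '[1,1,1,1,1,1,1]'

```text
time: 16.1
tool_pos: [0.5127, -0.0604, 0.0666]
tool_rot: [0.707, -0.707, 0.0, 0.0]
contact_force: [0.4, 0.2, -1.1]
gripper_width: 0.239
```

Call:
play_rows --pt "0 0.3 0" --pt "0 0.3 0" --pt "0 0.3 0" --pt "0 0.3 0" --pt "0 0 0" --yaw '[0,0,0,0,0]' --grip '[1,1,1,1,1]'

```text
time: 16.6
tool_pos: [0.5123, -0.0602, 0.0542]
tool_rot: [0.707, -0.707, 0.0, 0.0]
contact_force: [-0.4, 0.5, -0.5]
gripper_width: 0.237
```

Run:
```python
from h import *
for i in range(3):
    s=readout.state(); print(s["tool_pos"],s["contact_force"]); cams.grab_frame("top")
```

```text
[ 0.5123 -0.0602  0.0542] [-0.3944  0.4553 -0.5496]
[ 0.5125 -0.0603  0.0545] [-0.8088 -0.385  -1.3428]
[ 0.5127 -0.0603  0.0548] [ 0.562  -0.0337 -0.7634]
```

Call:
play_rows --pt "0 0.3 0" --pt "0 0.3 0" --pt "0 0.3 0" --pt "0 0.3 0" --pt "0 0.2 0" --pt "0 0 0" --pt "0 0 0" --yaw '[0,0,0,0,0,0,0]' --grip '[1,1,1,1,1,1,1]'

```text
time: 17.45
tool_pos: [0.5128, -0.0604, 0.0409]
tool_rot: [0.707, -0.707, 0.0, -0.0]
contact_force: [-0.3, 0.1, -0.8]
gripper_width: 0.237
```

Run:
```python
from h import *
for i in range(3):
    s=readout.state(); print(s["tool_pos"],s["contact_force"]); cams.grab_frame("top")
```

```text
[ 0.5128 -0.0604  0.0409] [-0.3437  0.115  -0.7928]
[ 0.5129 -0.0604  0.041 ] [ 0.1276  0.2364 -1.0758]
[ 0.513  -0.0604  0.0411] [ 0.0043  0.1445 -0.8554]
```

Call:
play_rows --pt "0 0.1 0" --pt "0 0.1 0" --pt "0 0.1 0" --pt "0 0 0" --yaw '[0,0,0,0]' --grip '[1,1,1,1]'

```text
time: 18.0
tool_pos: [0.5131, -0.0604, 0.039]
tool_rot: [0.707, -0.707, 0.0, 0.0]
contact_force: [-3.3, 0.7, 6.1]
gripper_width: 0.236
```

Call:
play_rows --pt "0 0 0" --pt "0 0 0" --pt "0 0 0" --pt "0 0 0" --pt "0 0 0" --pt "0 0 0" --pt "0 0 0" --yaw '[0,0,0,0,0,0,0]' --grip '[1,1,0.3,0.1,0,0,0]'

```text
time: 18.7
tool_pos: [0.5127, -0.0604, 0.0378]
tool_rot: [0.707, -0.707, 0.0, 0.0]
contact_force: [-0.2, 0.4, -0.4]
gripper_width: 0.5
```

Call:
play_rows --pt "0 -1 0" --pt "0 -2 0" --pt "0 -3 0" --pt "0 -3 0" --pt "0 -3 0" --pt "0 -2 0" --pt "0 -1 0" --pt "0 0 0" --yaw '[0,0,0,0,0,0,0,0]' --grip '[0,0,0,0,0,0,0,0]'

```text
time: 19.5
tool_pos: [0.5138, -0.0606, 0.1901]
tool_rot: [-0.707, 0.707, 0.001, 0.001]
contact_force: [-0.2, -0.1, -0.3]
gripper_width: 0.503
```

Call:
play_rows --pt "-1 0 -1" --pt "-2 0 -2.5" --pt "-2 0 -2.5" --pt "-2 0 -2.5" --pt "-1.5 0 -1.5" --pt "-0.9 0 -1.1" --pt "0 0 0" --pt "0 0 0" --yaw '[0,0,0,0,0,0,0,0]' --grip '[1,1,1,1,1,1,1,1]'

```text
time: 20.3
tool_pos: [0.4179, -0.1712, 0.1865]
tool_rot: [0.708, -0.707, 0.001, 0.0]
contact_force: [-0.3, -0.3, 0.6]
gripper_width: 0.005
```

Run:
```python
from h import *
st((.42,-.172,.05))
for n in("side","top"): cv2.imwrite(f"pics/{n}5.png",cams.grab_frame(n)["image"][:,:,::-1])
```

```text
t 20.3 p [ 0.4179 -0.1712  0.1865] w 0.004524984187350592 F [-0.3356 -0.2772  0.6412] j [-0.5539 -0.3665  2.0265  0.0002  1.4839 -2.1236]
axes x,y,z: [ 1.     -0.0011 -0.0018] [-0.0018  0.0014 -1.    ] [0.0011 1.     0.0014]
slide cm to (0.42, -0.172, 0.05) : [ 0.2307 13.654  -0.1013]
```

View pics/top5.png

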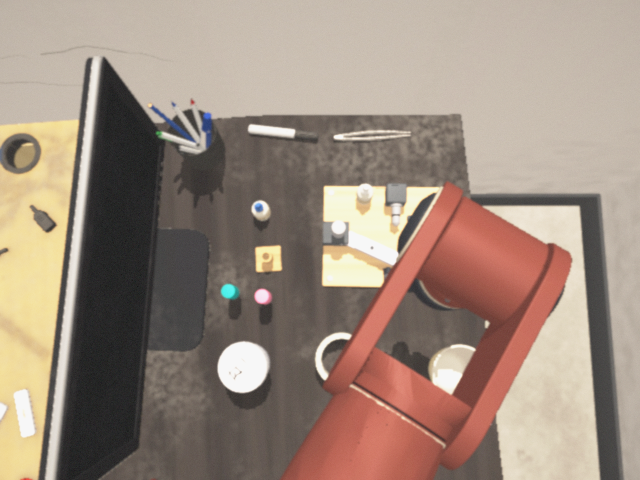

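View pics/side5.png

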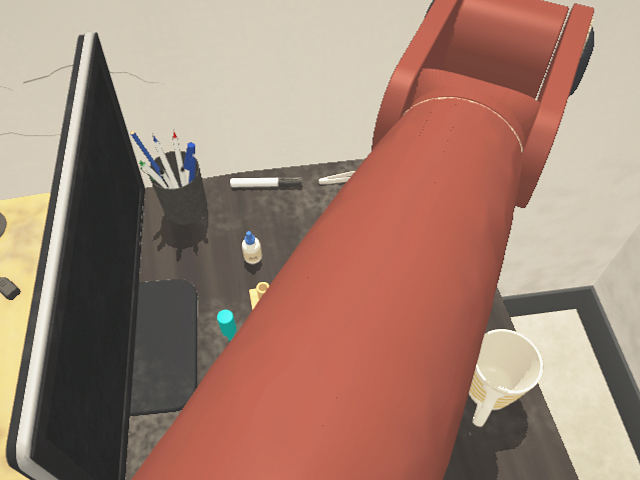

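Run:
```python
from h import *
f=cams.grab_frame("top"); print(proj(f,(.5134,-.0602,.0875)),proj(f,(.5134,-.0602,.094)))
y0,x0=215,322
a=f["image"][y0:y0+32,x0:x0+34].astype(int); m=(a.min(2)>190)&(a.max(2)-a.min(2)<35); m[:, 24:]=0
c,_=cv2.findContours(m.astype(np.uint8),0,1); c=max(c,key=cv2.contourArea); e=cv2.fitEllipse(c); print(e,e[0][0]+x0,e[0][1]+y0)
print(plane(f,e[0][0]+x0,e[0][1]+y0,.0875))
```

```text
[338.393  226.9923] [338.4376 226.2843]
((14.815345764160156, 7.663912773132324), (17.89752197265625, 21.009241104125977), 135.1726837158203) 336.81534576416016 222.66391277313232
[ 0.5202 -0.0578  0.0875]
```

Call:
play_rows --pt "0.1 2 0" --pt "0 3 0" --pt "0 3 0" --pt "0 3 0" --pt "0 3 0" --pt "0 1.5 0" --pt "0 0.5 0" --pt "0 0 0" --pt "0 0 0" --yaw '[0,0,0,0,0,0,0,0,0]' --grip '[1,1,1,1,1,1,1,1,1]'

```text
time: 21.35
tool_pos: [0.4208, -0.1717, 0.029]
tool_rot: [-0.707, 0.707, 0.001, 0.0]
contact_force: [0.5, -0.6, -0.4]
gripper_width: 0.001
```

Run:
```python
from h import *
f=cams.grab_frame("top"); im=f["image"][:,:,::-1]
a=cv2.resize(im[200:300,315:415],None,fx=6,fy=6,interpolation=cv2.INTER_CUBIC)
q=(proj(f,(.5134,-.0602,.0875))-[315,200])*6+2.5; cv2.circle(a,(int(q[0]),int(q[1])),3,(0,0,255),-1)
cv2.imwrite("pics/c7.png",a)
```

```text
(no output)
```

View pics/c7.png

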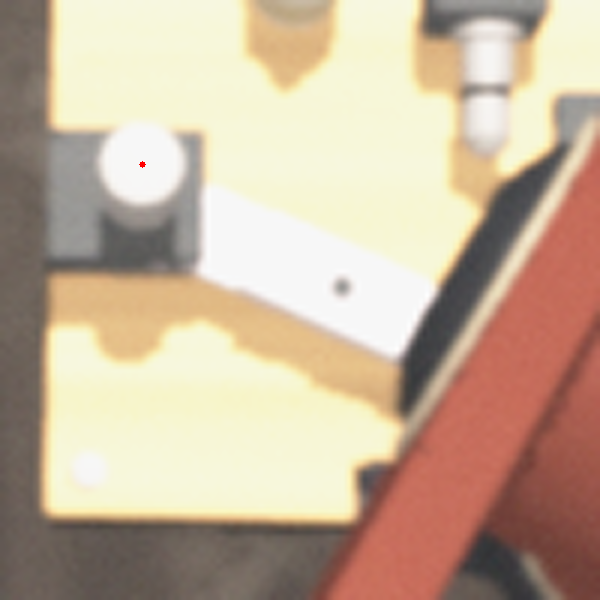

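The pin's head top lies at crop (142,164), exactly on the prediction for a seated pin. Next I'll feel for the board with the closed fingertips to calibrate their height.

Call:
play_rows --pt "0 0.4 0" --pt "0 0.4 0" --pt "0 0.4 0" --pt "0 0.4 0" --pt "0 0.4 0" --pt "0 0 0" --yaw '[0,0,0,0,0,0]' --grip '[1,1,1,1,1,1]'

```text
time: 22.0
tool_pos: [0.4192, -0.171, 0.007]
tool_rot: [0.707, -0.707, 0.001, 0.0]
contact_force: [-1.1, 0.3, -0.2]
gripper_width: -0.002
```

Call:
play_rows --pt "0 0.3 0" --pt "0 0.3 0" --pt "0 0.3 0" --pt "0 0 0" --yaw '[0,0,0,0]' --grip '[1,1,1,1]'

```text
time: 22.4
tool_pos: [0.4201, -0.1715, -0.0007]
tool_rot: [-0.707, 0.707, 0.0, 0.0]
contact_force: [-1.4, 0.9, 2.9]
gripper_width: -0.004
```

Call:
play_rows --pt "0 0.2 0" --pt "0 0.2 0" --pt "0 0.2 0" --pt "0 0 0" --yaw '[0,0,0,0]' --grip '[1,1,1,1]'

```text
time: 22.8
tool_pos: [0.4208, -0.1721, -0.0025]
tool_rot: [0.707, -0.707, 0.0, 0.001]
contact_force: [-15.5, 7.1, 34.5]
gripper_width: 0.002
```

Call:
play_rows --pt "0 -0.5 0" --pt "-0.5 -0.7 0" --pt "-1 0 0" --pt "-1 0 0" --pt "0 0 0" --pt "0 0 0" --yaw '[0,0,0,0,0,0]' --grip '[1,1,1,1,1,1]'

```text
time: 23.4
tool_pos: [0.394, -0.1711, 0.0043]
tool_rot: [0.707, -0.707, 0.0, -0.0]
contact_force: [0.2, 0.3, -0.5]
gripper_width: 0.001
```

Run:
```python
from h import *
st((.42,-.172,.05))
for n in("side","top"): cv2.imwrite(f"pics/{n}6.png",cams.grab_frame(n)["image"][:,:,::-1])
```

```text
t 23.4 p [ 0.394  -0.1711  0.0043] w 0.0006499177142737049 F [ 0.2223  0.3035 -0.4708] j [-0.5834 -0.1982  2.2197  0.0001  1.1208 -2.1534]
axes x,y,z: [ 1.     -0.0008 -0.0005] [-0.0005  0.0005 -1.    ] [0.0008 1.     0.0004]
slide cm to (0.42, -0.172, 0.05) : [ 2.5949 -4.5694 -0.0827]
```

View pics/top6.png

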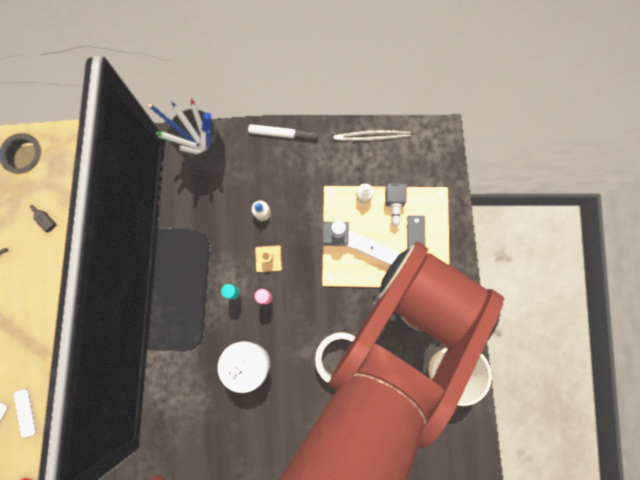

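View pics/side6.png

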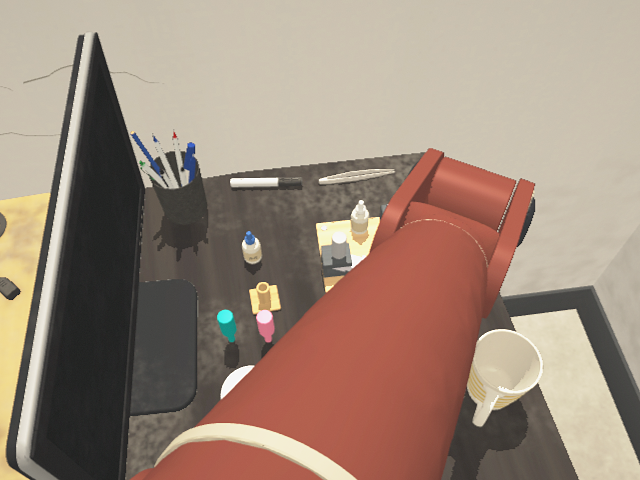

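Call:
play_rows --pt "0 0.3 0" --pt "0 0.3 0" --pt "0 0.3 0" --pt "0 0 0" --yaw '[0,0,0,0]' --grip '[1,1,1,1]'

```text
time: 23.9
tool_pos: [0.3944, -0.171, -0.0049]
tool_rot: [0.707, -0.707, 0.0, 0.0]
contact_force: [-1.1, 0.2, 0.2]
gripper_width: -0.003
```

Call:
play_rows --pt "0 0.2 0" --pt "0 0.2 0" --pt "0 0 0" --yaw '[0,0,0]' --grip '[1,1,1]'

```text
time: 24.2
tool_pos: [0.3946, -0.1712, -0.0084]
tool_rot: [0.707, -0.707, 0.0, 0.0]
contact_force: [-0.1, -0.6, 0.2]
gripper_width: 0.001
```

Call:
play_rows --pt "0 0.2 0" --pt "0 0.2 0" --pt "0 0 0" --yaw '[0,0,0]' --grip '[1,1,1]'

```text
time: 24.5
tool_pos: [0.3946, -0.1712, -0.0124]
tool_rot: [0.707, -0.707, 0.0, 0.0]
contact_force: [-0.7, -0.3, 0.7]
gripper_width: 0.002
```

Call:
play_rows --pt "0 0.2 0" --pt "0 0.2 0" --pt "0 0 0" --yaw '[0,0,0]' --grip '[1,1,1]'

```text
time: 24.8
tool_pos: [0.3945, -0.1712, -0.0165]
tool_rot: [0.707, -0.707, 0.0, 0.0]
contact_force: [0.5, 0.1, -0.0]
gripper_width: 0.0
```

Call:
play_rows --pt "0 0.2 0" --pt "0 0.2 0" --pt "0 0 0" --yaw '[0,0,0]' --grip '[1,1,1]'

```text
time: 25.1
tool_pos: [0.3948, -0.1714, -0.0202]
tool_rot: [-0.707, 0.707, -0.0, -0.0]
contact_force: [0.3, 0.3, -0.6]
gripper_width: 0.003
```

Call:
play_rows --pt "0 0.2 0" --pt "0 0.2 0" --pt "0 0 0" --yaw '[0,0,0]' --grip '[1,1,1]'

```text
time: 25.4
tool_pos: [0.3949, -0.1715, -0.0205]
tool_rot: [0.708, -0.706, 0.001, 0.002]
contact_force: [-14.1, 7.9, 31.8]
gripper_width: -0.0
```

Call:
play_rows --pt "0 0.2 0" --pt "0 0.2 0" --pt "0 0 0" --yaw '[0,0,0]' --grip '[1,1,1]'

```text
time: 25.7
tool_pos: [0.395, -0.1716, -0.0207]
tool_rot: [0.709, -0.706, 0.002, 0.003]
contact_force: [-28.3, 16.0, 66.9]
gripper_width: -0.0
```

The desk is at reading -0.0204 and the rail (20 mm) was at about -0.001. So the true fingertip height is the TCP reading plus 20 mm, which explains the first miss. I'll lift so the tips are about 25 mm up, above the rail and beside the bar.

Call:
play_rows --pt "0 -0.5 0" --pt "0 -1 0" --pt "0 -1 0" --pt "0 -0.4 -0.4" --pt "0 0 -1" --pt "0 0 0" --pt "0 0 0" --yaw '[0,0,0,0,0,0,0]' --grip '[1,1,1,1,1,1,1]'

```text
time: 26.4
tool_pos: [0.3944, -0.1855, 0.0003]
tool_rot: [0.707, -0.707, 0.001, -0.0]
contact_force: [0.1, -0.2, -0.6]
gripper_width: 0.003
```

Run:
```python
from h import *
st((.42,-.185,.006))
```

```text
t 26.4 p [ 0.3944 -0.1855  0.0003] w 0.002910233463119878 F [ 0.0511 -0.2172 -0.5715] j [-0.6108 -0.1727  2.2061  0.0001  1.1095 -2.1806]
axes x,y,z: [ 1.     -0.0011 -0.001 ] [-0.001   0.0008 -1.    ] [0.0011 1.     0.0008]
slide cm to (0.42, -0.185, 0.006) : [ 2.5624 -0.5681  0.0529]
```

Call:
play_rows --pt "0 -0.6 0" --pt "0 0 0" --pt "0.5 0 0" --pt "0.5 0 0" --pt "0.5 0 0" --pt "0.5 0 0" --pt "0.5 0 0" --pt "0.5 0 0" --pt "0.5 0 0" --pt "0 0 0" --yaw '[0,0,0,0,0,0,0,0,0,0]' --grip '[1,1,1,1,1,1,1,1,1,1]'

```text
time: 27.4
tool_pos: [0.4304, -0.1854, 0.007]
tool_rot: [-0.707, 0.707, 0.0, -0.0]
contact_force: [0.2, 0.5, 0.5]
gripper_width: 0.001
```

Run:
```python
from h import *
st((.42,-.185,.006))
f=cams.grab_frame("top");cv2.imwrite("pics/top7.png",cv2.resize(f["image"][190:310,310:470],None,fx=5,fy=5,interpolation=cv2.INTER_CUBIC)[:,:,::-1])
```

```text
t 27.4 p [ 0.4304 -0.1854  0.007 ] w 0.0010122729388488457 F [0.1643 0.5438 0.4723] j [-0.5658 -0.0989  2.1276  0.      1.1128 -2.1369]
axes x,y,z: [1.     0.0003 0.0001] [ 0.0001 -0.0001 -1.    ] [-0.0003  1.     -0.0001]
slide cm to (0.42, -0.185, 0.006) : [-1.0375  0.097   0.0401]
```

View pics/top7.png

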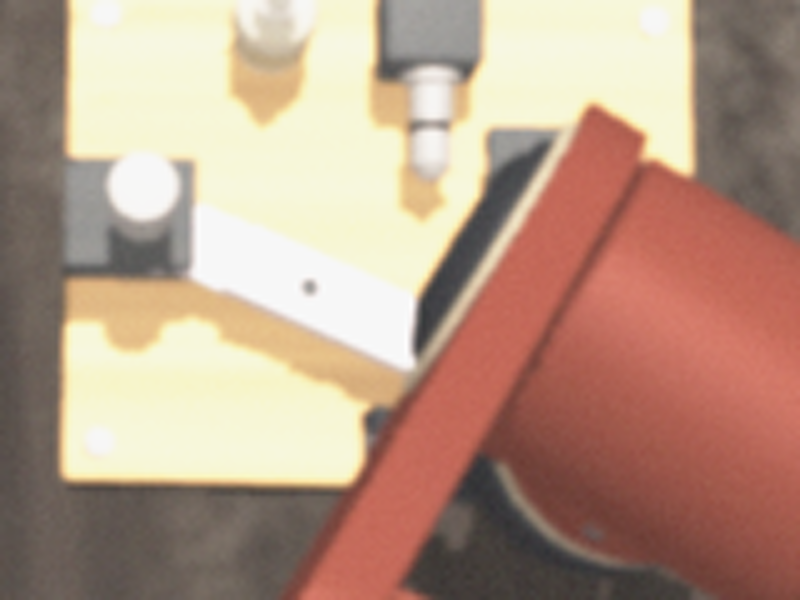

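Link is not yet touched; the pin is at crop (142,187) and the first link screw at (310,287), so I can follow the link angle there. Pushing on.

Call:
play_rows --pt "0.4 0 0" --pt "0.4 0 0" --pt "0.4 0 0" --pt "0.4 0 0" --pt "0.4 0 0" --pt "0 0 0" --yaw '[0,0,0,0,0,0]' --grip '[1,1,1,1,1,1]'

```text
time: 28.05
tool_pos: [0.4505, -0.1854, 0.0071]
tool_rot: [-0.707, 0.707, 0.0, 0.0]
contact_force: [0.1, -0.0, -1.2]
gripper_width: 0.001
```

Run:
```python
from h import *
st((.42,-.185,.006))
f=cams.grab_frame("top");cv2.imwrite("pics/top8.png",cv2.resize(f["image"][190:310,310:470],None,fx=5,fy=5,interpolation=cv2.INTER_CUBIC)[:,:,::-1])
```

```text
t 28.05 p [ 0.4505 -0.1854  0.0071] w 0.0006464738346696606 F [ 0.1174 -0.0165 -1.172 ] j [-0.5435 -0.0528  2.0842  0.0004  1.1095 -2.1146]
axes x,y,z: [1.     0.0001 0.0008] [ 0.0008 -0.     -1.    ] [-0.0001  1.     -0.    ]
slide cm to (0.42, -0.185, 0.006) : [-3.0542  0.1047  0.0409]
```

View pics/top8.png

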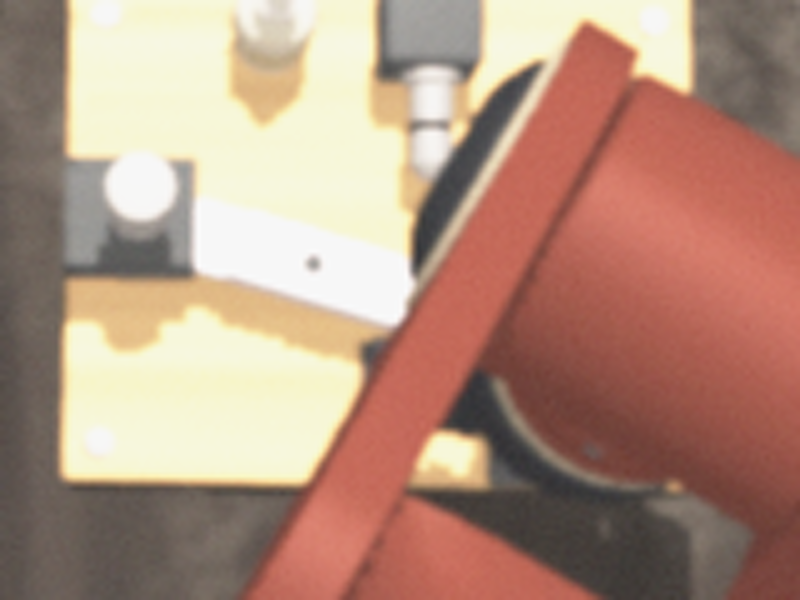

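Call:
play_rows --pt "0.4 0 0" --pt "0.4 0 0" --pt "0.4 0 0" --pt "0.4 0 0" --pt "0.4 0 0" --pt "0.4 0 0" --pt "0 0 0" --yaw '[0,0,0,0,0,0,0]' --grip '[1,1,1,1,1,1,1]'

```text
time: 28.8
tool_pos: [0.4746, -0.1854, 0.0071]
tool_rot: [0.707, -0.707, -0.0, -0.0]
contact_force: [-0.4, -1.2, 0.4]
gripper_width: 0.002
```

```bash
cat >> h.py <<'E'
def link(tag):
    f=cams.grab_frame("top"); g=cv2.cvtColor(f["image"],cv2.COLOR_RGB2GRAY)
    cv2.imwrite(f"pics/{tag}.png",cv2.resize(f["image"][190:310,310:470],None,fx=5,fy=5,interpolation=cv2.INTER_CUBIC)[:,:,::-1])
    # screw: darkest spot within a bright neighbourhood, on a circle of 60 mm about the eye
    best=[]
    for th in np.arange(-.5,.35,.01):
        for d in(.059,.061):
            u,v=proj(f,(.5133+d*np.sin(th-.0145),-.0602-d*np.cos(th-.0145),.04)); u0,v0=int(round(u)),int(round(v))
            w=g[v0-4:v0+5,u0-4:u0+5].astype(float); best.append((np.median(w)-g[v0-1:v0+2,u0-1:u0+2].min()+0*th,th,u0,v0))
    b=max(best); u0,v0=b[2:]; w=255-g[v0-3:v0+4,u0-3:u0+4].astype(float); w=np.clip(w-60,0,None); yy,xx=np.mgrid[-3:4,-3:4]
    u=u0+(w*xx).sum()/w.sum(); v=v0+(w*yy).sum()/w.sum(); X=plane(f,u,v,.04)
    th=np.arctan2(X[0]-.5133,-(X[1]+.0602))+.0145
    off=.095*np.tan(th)+.011/np.cos(th)
    print("screw",u,v,X,"d",np.hypot(X[0]-.5133,X[1]+.0602),"angle rel board",th,"plunger mm",(off-.014)*1000)
E
python3 - <<'E'
from h import *
st((.42,-.185,.006)); link("top9")
E
```

```text
t 28.8 p [ 0.4746 -0.1854  0.0071] w 0.001897033760344486 F [-0.3751 -1.2203  0.4139] j [-0.5188  0.0011  2.0316  0.0005  1.1082 -2.0899]
axes x,y,z: [1.     0.0001 0.0008] [ 0.0008  0.     -1.    ] [-0.0001  1.      0.    ]
slide cm to (0.42, -0.185, 0.006) : [-5.456   0.1011  0.0377]
screw 373.5108695652174 236.41304347826087 [ 0.5059 -0.1176  0.04  ] d 0.05791486987390007 angle rel board -0.11310117450963335 plunger mm -13.7199295314652
```

View pics/top9.png

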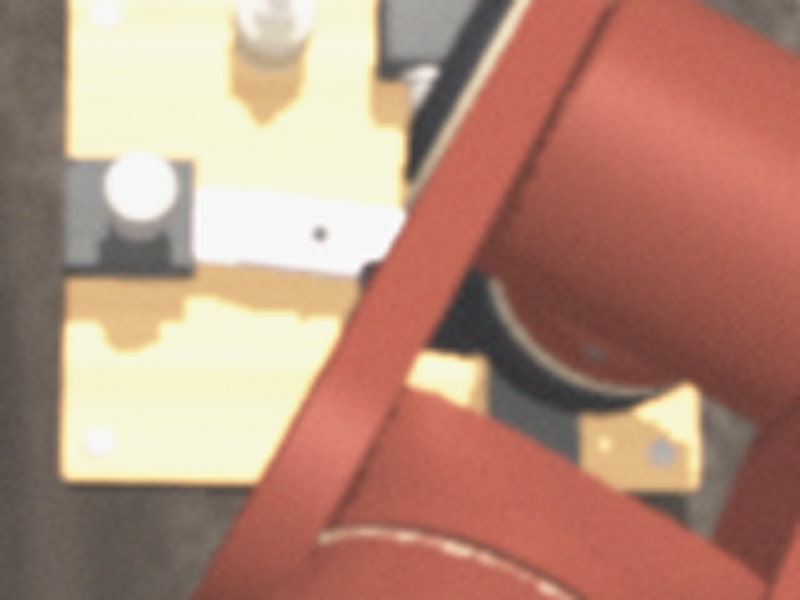

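Call:
play_rows --pt "0.4 0 0" --pt "0.4 0 0" --pt "0.4 0 0" --pt "0.4 0 0" --pt "0.3 0 0" --pt "0.2 0 0" --pt "0 0 0" --pt "0 0 0" --yaw '[0,0,0,0,0,0,0,0]' --grip '[1,1,1,1,1,1,1,1]'

```text
time: 29.65
tool_pos: [0.4946, -0.1855, 0.0069]
tool_rot: [-0.707, 0.707, -0.0, -0.0]
contact_force: [-2.6, -1.0, 1.2]
gripper_width: -0.002
```

Run:
```python
from h import *
st((.51,-.185,.006)); link("top10")
```

```text
t 29.65 p [ 0.4946 -0.1855  0.0069] w -0.0020596774139574666 F [-2.5889 -0.9605  1.1551] j [-0.4995  0.0459  1.9862 -0.0005  1.1098 -2.0701]
axes x,y,z: [ 1.      0.     -0.0005] [-0.0005 -0.0003 -1.    ] [-0.      1.     -0.0003]
slide cm to (0.51, -0.185, 0.006) : [1.539  0.0895 0.0503]
screw 373.7352941176471 230.94117647058823 [ 0.5149 -0.1181  0.04  ] d 0.057944414955598496 angle rel board 0.04258396067418415 plunger mm 1.0579045930245654
```

View pics/top10.png

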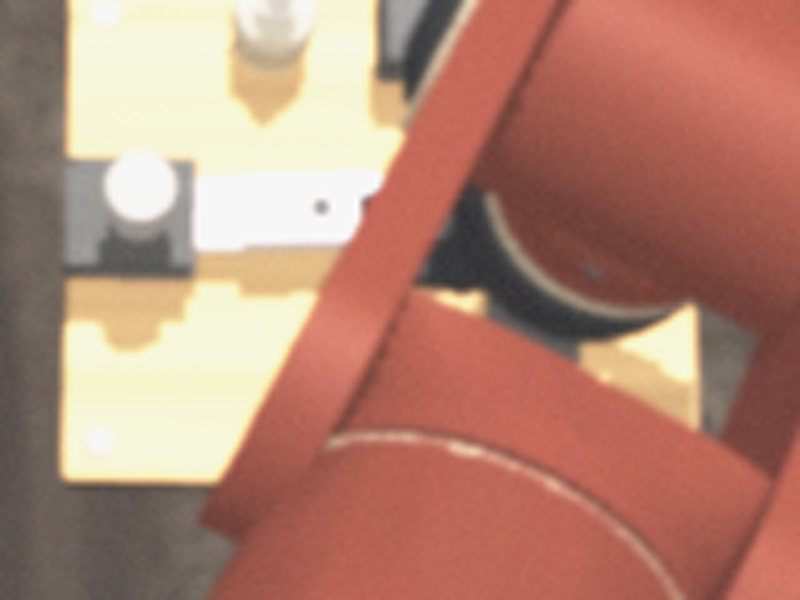

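Call:
play_rows --pt "0.3 0 0" --pt "0.3 0 0" --pt "0.3 0 0" --pt "0.2 0 0" --pt "0 0 0" --pt "0 0 0" --pt "0 0 0" --yaw '[0,0,0,0,0,0,0]' --grip '[1,1,1,1,1,1,1]'

```text
time: 30.4
tool_pos: [0.5045, -0.186, 0.0068]
tool_rot: [-0.707, 0.708, -0.001, -0.001]
contact_force: [-7.7, -2.9, 3.2]
gripper_width: -0.001
```

Run:
```python
from h import *
st((.51,-.185,.006)); link("top11")
for i in range(4): print(readout.state()["contact_force"]); cams.grab_frame("side")
```

```text
t 30.4 p [ 0.5045 -0.186   0.0068] w -0.0010527863137123063 F [-7.749  -2.9002  3.2267] j [-0.4903  0.069   1.9621 -0.0026  1.1126 -2.0601]
axes x,y,z: [ 1.      0.0002 -0.0029] [-0.0029 -0.0011 -1.    ] [-0.0002  1.     -0.0011]
slide cm to (0.51, -0.185, 0.006) : [0.5458 0.0813 0.1018]
screw 373.7464788732394 227.85915492957747 [ 0.52   -0.1182  0.04  ] d 0.05839073988401302 angle rel board 0.1296312448678138 plunger mm 9.477491426553447
[-7.3637 -3.9056  2.33  ]
[-7.4623 -3.6558  3.6029]
[-6.6235 -3.1135  4.0273]
[-7.7134 -3.1714  3.2799]
```

View pics/top11.png

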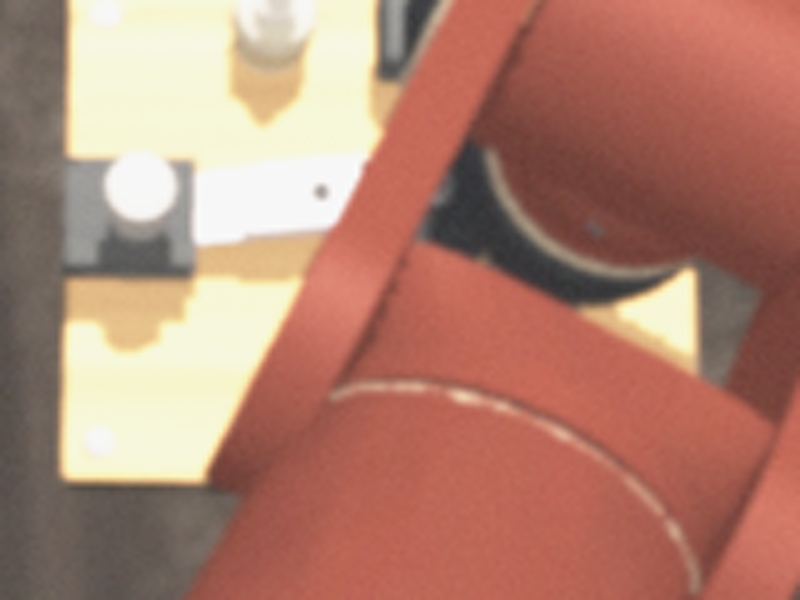

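Call:
play_rows --pt "0.2 0 0" --pt "0.2 0 0" --pt "0 0 0" --pt "0 0 0" --pt "0 0 0" --pt "0 0 0" --yaw '[0,0,0,0,0,0]' --grip '[1,1,1,1,1,1]'

```text
time: 31.25
tool_pos: [0.5081, -0.1863, 0.0068]
tool_rot: [-0.707, 0.708, -0.001, -0.002]
contact_force: [-8.3, -5.0, 4.5]
gripper_width: 0.002
```

Run:
```python
from h import *
st((.51,-.185,.006)); link("top12")
for i in range(4): print(readout.state()["contact_force"]); f=cams.grab_frame("side")
cv2.imwrite("pics/side12.png",f["image"][:,:,::-1])
```

```text
t 31.25 p [ 0.5081 -0.1863  0.0068] w 0.0024992479536507317 F [-8.3105 -5.0254  4.4857] j [-0.4871  0.0774  1.9532 -0.0037  1.1139 -2.0566]
axes x,y,z: [ 1.      0.0003 -0.0042] [-0.0042 -0.0016 -1.    ] [-0.0003  1.     -0.0016]
slide cm to (0.51, -0.185, 0.006) : [0.1949 0.0787 0.1287]
screw 373.82456140350877 226.71929824561403 [ 0.5219 -0.1184  0.04  ] d 0.05878572231922072 angle rel board 0.16113458542162712 plunger mm 12.586027140221727
[-9.0227 -4.3676  5.2786]
[-9.1628 -5.179   4.3346]
[-8.5807 -5.2495  5.0618]
[-9.2666 -4.7214  3.7258]
```

View pics/side12.png

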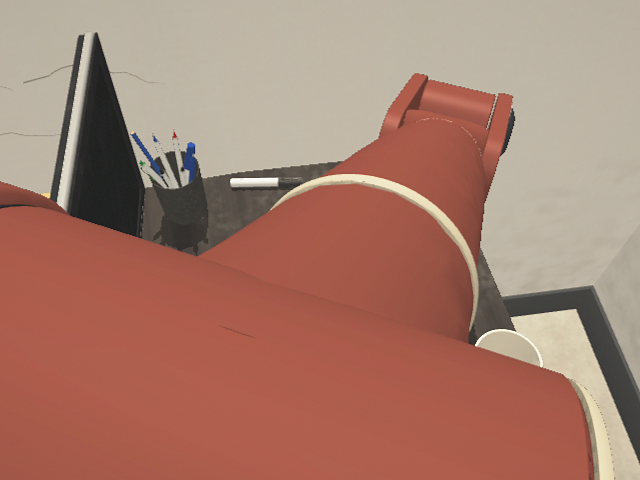

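View pics/top12.png

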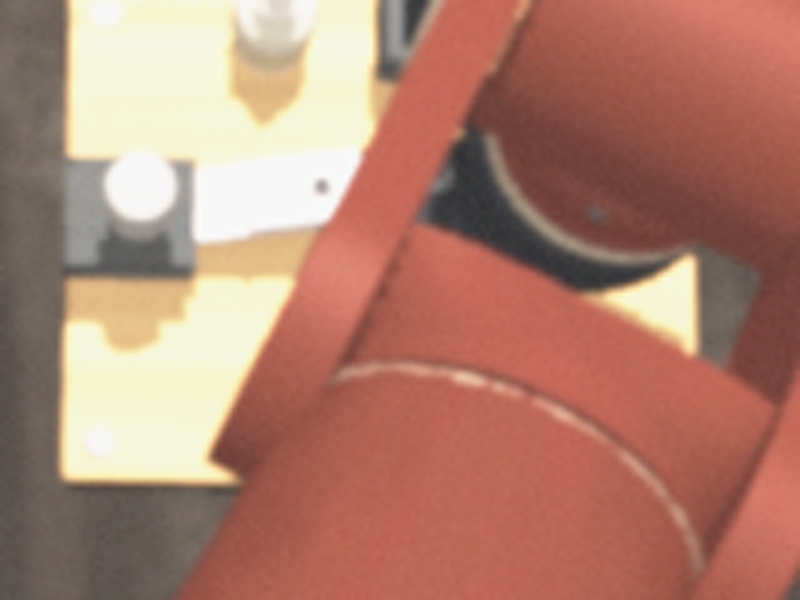

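Run:
```python
from h import *
st(); link("top13"); print(readout.state()["contact_force"])
from plant import workorder
print(workorder.job_done())
```

```text
t 31.5 p [ 0.508  -0.1863  0.0068] w 0.0019664246270842635 F [-8.4914 -4.2359  4.5712] j [-0.4872  0.0774  1.9533 -0.0038  1.1139 -2.0566]
axes x,y,z: [ 1.      0.0003 -0.0042] [-0.0042 -0.0016 -1.    ] [-0.0003  1.     -0.0016]
screw 373.8070175438597 226.7017543859649 [ 0.5219 -0.1183  0.04  ] d 0.05876214360605116 angle rel board 0.16169231405856424 plunger mm 12.641428287414271
[-9.8426 -5.6402  3.7232]
the job is handed in; nothing more can be done
None
```

I put the pin through the fork and the link's eye, let go of it, and swung the link against the spring stop. I handed in at about 31.5 s with the closed fingers still pressing the link. No verdict was given.

**Last checks**
- **Pin:** after release, its head top lay where a seated pin should be in the top view, and it looked unmoved after the swing. I felt a 6 N contact when it seated.
- **Stop:** my two estimates of how far it is pushed in disagree. The camera (link screw angle) gives about 12.6 mm. The wrist force (about 9 N across the link), after a guessed friction allowance, gives up to about 17 mm. Both are within 9 to 21 mm, and the readings held steady. The arm hid the dark ring, so I couldn't check it directly.
- **Bottles:** both stood in their places in a top view during the move to the link. In the last views the white one was partly in view and had not moved; I didn't check the blue one again.

**What went wrong or differed from the description**
- **First grasp missed:** the gripper shut just above the pin's head. A touch on the desk showed the fingertips about 31 mm higher than the stated tool frame implies, so I worked with that from then on.
- **Probing contacts:** finding that offset pressed the closed fingers on the desk with about 70 N and on the rail with about 35 N for a moment.
- **Link start angle:** I measured about 0.42 rad, against the stated 0.12 to 0.3.

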